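Clear the print bed and gauge its four corners

TASK

Clear every finished black print off the 3D printer's bed into the grey tote. Then take the T-handled dial gauge from its wooden rest and, holding it upright, press its sprung stylus gently on each of the four brass pads of the bed for about two seconds so that the dial settles, starting at the pad beside the black limit-switch block and going round clockwise as seen from above, without touching the printer anywhere else with the gauge. Finally lay the gauge back across both blocks of its rest as it was, and leave everything else on the table alone.

Things in the scene. Friction and masses are not known exactly. Their poses are not given: they have to be found in the camera images.
- printer: Fixed 3D printer; origin on the table under the centre of its bed, z up. Bed: light grey plate 220 x 220 mm, top 60 mm above the table, run out clear of the gantry, a 0.42 m tall portal on the printer's -y side (posts at x = -200 and +200, y = -300 mm, crossbars and print head between them).
- pad_1 (a point): Centre of the first brass test pad (22 mm disc flush with the bed, dark dot in the middle), at (-85, +85, 60) mm in the printer's frame, beside the limit-switch block: black, 24 x 34 mm, 80 mm tall, standing just off the bed's -x edge at (-126, +85) mm.
- pad_2 (a point): Second brass pad, next one clockwise seen from above, at (+85, +85, 60) mm in the printer's frame.
- pad_3 (a point): Third brass pad, at (+85, -85, 60) mm in the printer's frame.
- pad_4 (a point): Fourth brass pad, at (-85, -85, 60) mm in the printer's frame.
- print_clamp: Loose black printed rod clamp: block 74 (x) x 30 (y) x 24 (z) mm with two round bosses 20 mm across and 8 mm high on top, 50 g. Origin at the centre of its underside. Starts on the bed; may be absent (None from the start).
- print_bracket: Loose black printed bracket: base plate 78 (x) x 38 (y) x 8 (z) mm with a central upright rib 78 x 10 mm rising to 42 mm, 50 g. Origin at the centre of its underside. Starts on the bed; may be absent.
- print_wheel: Loose black printed hand wheel: disc 60 mm across and 14 mm thick with a central hub 26 mm across rising to 36 mm, 50 g. Origin at the centre of its underside. Starts on the bed; may be absent.
- print_channel: Loose black printed U-channel, 80 (x) x 36 (y) x 36 (z) mm over all: 8 mm floor, two 7 mm walls along its long sides, open on top, 50 g. Origin at the centre of its underside. Starts on the bed; may be absent.
- tote: Fixed open grey tote, 280 (x) x 190 (y) x 75 (z) mm, walls and floor 5 mm. Origin at the centre of its underside.
- rest: Fixed wooden gauge rest: base 110 (x) x 44 (y) x 8 mm with two upright blocks, each 22 (x) x 40 (y) mm, centred 44 mm to either side of the middle along x, their tops 90 mm above the table. Origin at the centre of its underside.
- probe: Loose T-handled dial gauge, 0.27 kg. Flat-sided aluminium bar 120 (x) x 26 (y) x 30 (z) mm; origin at the centre of its underside. On top a 44 mm dial, 13 mm high, at x = +40 and a knob 28 mm across, 16 mm high, at x = -44. Below the middle an 18 mm barrel 30 mm long, then the stylus, tip 68 mm below the origin. Starts across both rest blocks along the rest's x, stylus hanging between.
- stylus_tip (a point): Lowest point of the stylus' 12 mm ball tip; moves up with the stylus when pressed.
- stylus (a joint): Gauge reading: how far the stylus is pushed up into the barrel, 0 (free) to 0.010 m (on its stop). Spring: about 0.9 N to start moving, 3.4 N at the stop.
- scraper: Loose flat scraper with a wooden handle, about 155 mm long, lying on the table; leave alone. Origin at its underside.
- screwdriver: Loose screwdriver, about 200 mm long, lying on the table; leave alone. Origin at its underside.
- tape_roll: Loose cardboard tape roll, 70 mm across, 24 mm high; leave alone. Origin at its underside.
- motor: Loose stepper motor, 42 mm square, 62 mm tall with shaft; leave alone. Origin at its underside.
- glue_jar: Loose jar, 60 mm across, 70 mm tall; leave alone. Origin at its underside.
- nut_bowl: Loose white bowl, 90 mm across, 35 mm tall; leave alone. Origin at its underside.
- spare_block: Loose wooden block 90 x 50 x 30 mm; leave alone. Origin at its underside.

How it is judged:
By the outcome, as a careful person would: the job done as asked, in the order asked, and still so for the second after the job is handed in, with the robot touching nothing.
Of print_clamp, print_bracket, print_wheel, print_channel only 2 to 4 are there at a start; the rules pass over those that are not, and their reading is None.
At some moment in a run one of print_clamp, print_bracket, print_wheel, print_channel may be knocked a few centimetres aside while the robot is not near it.
It also fails if it takes over 210 s, if anything falls off the work surface, if the arm or the gripper's body presses on something with over 40 N, if the wrist force passes 120 N, or if a joint passes its speed limit or range.

ROBOT

A 6-joint arm with a two-finger parallel gripper is mounted at the origin on the work surface. World frame = base frame: x ahead of the robot, y to its left, z up, the work surface at z = 0. Lengths are in m, angles in rad, forces in N, time in s.
With the tool pointing down it reaches from about 0.35 to 0.775 m from the base axis. Payload 5.5 kg.
Tool frame: the origin (TCP) lies between the finger pads; the fingertips stand 19 mm ahead of it and the grasp point (between the pads) is the TCP (env.tcp_to_tips is the distance from the TCP to the fingertips, in m); z points along the fingers, y is the direction in which the jaws open and shut (so a half turn about z gives the same grasp; the last joint's range is limited). The gripper opens to 85 mm and grips with 20 to 120 N. Pads are 22 mm wide; open, the fingers measure 114 mm over their backs; the gripper's body (76 mm by 85 mm) begins 54 mm behind the grasp point. The pads swing forward as they close: fully open they stand 13 mm farther back than shut.
Start: joints at [-1.325, 0.313, 0.046, 1.304, 0, 1.431], TCP at [0.216, -0.533, 0.25] pointing down, gripper open.
Joint ranges: [-2.76, 2.76], [-0.86, 1.69], [-1.03, 1.26], [-2.2, 2.34], [-1.47, 1.5], [-3.14, 3.14]. Speed limits (rad/s): [2.57, 2.57, 3.14, 3.14, 3.14, 3.14].

INTERFACE

Orientations are given as a unit quaternion [w, x, y, z].
In Python, from workcell import env, eyes, job gives the robot as it stands. The module is installed in compiled form; this text tells all that it offers.
- The arm moves only by the tool move_arm, never from a script. Its argument "commands" is a list of rows, each a list of 3 entries, a list of its own where there are three numbers: the shift along the world's x, y, z as a fraction of full scale, then the turn, a rotation vector about the world's x, y, z as a fraction of full scale, then the gripper command: -1 is shut, 1 is fully open, values between are in proportion. In form: [[[x, y, z], [wx, wy, wz], gripper], ...]. A call has 1 to 5 rows; each row shifts and turns the commanded pose from where the row before left it; what a row does not reach is not made up. Full scale, the value 1, is 0.04 m for a shift and 8 degrees for a turn. A row lasts 1/10 s, in which the tool goes at most 50 mm and 8.59 degrees, less where a joint would pass 70% of its speed; a pose out of reach is approached as far as the arm can. A call with a number of a shift or a turn outside -1 to 1 is refused whole. A call with a gripper value outside its range is refused whole. The fingers move at their own pace and stop on an object; "newtons" is the grip in N (left out, the last holds). Time passes only in rows, so rows that do not move let the fingers close. It gives the time, the measured TCP pose, the force and the opening at its end, in the units of the state.
- env.get_state(): the state, without advancing time (a new reading comes with each control period).
- eyes.read_camera(name): name is "side" or "top" or "wrist"; returns a dict with "frame" (400x640x3 uint8, red, green, blue), "mtx" (3x3 intrinsics, pixels), "k1" (the pictures are not rectified: a ray, as slopes to the right and down, at radius r is drawn at 1 + k1 r^2 times it, then the intrinsics apply), "camera_from_world" (4x4, takes a point from world to camera coordinates); the wrist camera has in their place "mount" (4x4, takes a point from camera to tool coordinates, whose origin is the TCP and whose axes are the flange's). Camera axes: x right, y down, z forward; pixel columns grow to the right and rows downward; lengths in m; the calibration is good to about 2 mm. A picture is of the moment at which its call begins: read the wrist's pose just before it. There is no depth.
- job.hand_in(): hands the job in, once; it reports no verdict.
The state is a dict: "clock": time; "joint_pos": joint angles; "qvel": joint speeds; "tau": joint torques, N m; "tcp_pos": TCP position; "orientation": TCP orientation; "wrist_force": force on the tool from outside, world axes, zero at the start; "ft_torque": the same for the moment, N m; "finger_gap": finger opening in m.
Only numpy, scipy, OpenCV 4.12 (cv2) and the standard library are available. Lean on these libraries where they do the work, as an engineer would, in place of code of your own. Each camera call takes 0.05 s, during which the arm holds its last target.

## Working session

There is one attempt and no reset: what is moved stays moved. The work goes in short steps, Python scripts to look and compute and a tool call to move; the robot and the scene stay as the last step left them, time stands still between calls to the robot, and variables do not carry over. Pictures are saved under pics/ and viewed, and the job is handed in when it is done.

Besides the shell and the picture viewer there is one more tool, called after "Call:" by a JSON object that holds its "api" and its "payload". move_arm: Moves the arm, as the interface text tells. Its arguments: {"type":"object","properties":{"commands":{"type":"array","items":{"type":"array"}},"newtons":{"type":"number"}},"required":["commands"]}

```bash
mkdir -p pics; cat > h.py <<'E'
import numpy as np, cv2
from workcell import env, eyes, job
def snap(n,fn):
    s=env.get_state(); c=eyes.read_camera(n); cv2.imwrite('pics/'+fn,c['frame'][:,:,::-1]); 
    np.savez('pics/'+fn+'.npz',tcp=s['tcp_pos'],q=s['orientation'],**{k:np.array(v) for k,v in c.items()})
    return c,s
E
python3 - <<'E'
from h import *
for n in ['side','top','wrist']:
    c,s=snap(n,n+'0.png'); print({k:np.array(v).round(3).tolist() for k,v in c.items() if k!='frame'})
print(s)
E
```

```text
{'mtx': [[418.572, 0.0, 313.649], [0.0, 418.572, 194.517], [0.0, 0.0, 1.0]], 'k1': 0.001, 'camera_from_world': [[-0.976, -0.216, 0.007, 0.538], [-0.155, 0.678, -0.718, 0.099], [0.15, -0.703, -0.696, 1.01], [0.0, 0.0, 0.0, 1.0]]}
{'mtx': [[429.869, 0.0, 322.021], [0.0, 429.869, 203.365], [0.0, 0.0, 1.0]], 'k1': -0.119, 'camera_from_world': [[-0.006, -1.0, 0.001, 0.069], [-0.988, 0.006, -0.157, 0.524], [0.157, -0.002, -0.988, 1.192], [0.0, 0.0, 0.0, 1.0]]}
{'mtx': [[332.806, 0.0, 322.771], [0.0, 332.806, 199.814], [0.0, 0.0, 1.0]], 'k1': -0.019, 'mount': [[-0.001, -0.952, -0.306, 0.079], [1.0, -0.0, -0.0, -0.001], [0.0, -0.306, 0.952, -0.124], [0.0, 0.0, 0.0, 1.0]]}
{'clock': 0.1, 'joint_pos': array([-1.32457396e+00,  3.13972200e-01,  4.50931364e-02,  1.30361800e+00,
        1.10305529e-05,  1.43120911e+00]), 'qvel': array([ 0.00010804, -0.00101619,  0.00358313, -0.00160004,  0.00069494,
        0.00075109]), 'tau': array([ 2.19702233e-03, -4.81724846e+01,  2.99244958e+01,  1.27176539e-02,
       -1.36675812e-04, -1.34163648e-05]), 'tcp_pos': array([ 0.21627274, -0.53231232,  0.24947157]), 'orientation': array([-8.49454550e-04,  9.81451143e-01,  1.91710540e-01, -3.98106990e-05]), 'wrist_force': array([0.40868157, 0.35448408, 0.02859635]), 'ft_torque': array([ 0.05318961,  0.02529246, -0.01152764]), 'finger_gap': 0.08557578542260375}
```

View pics/top0.png

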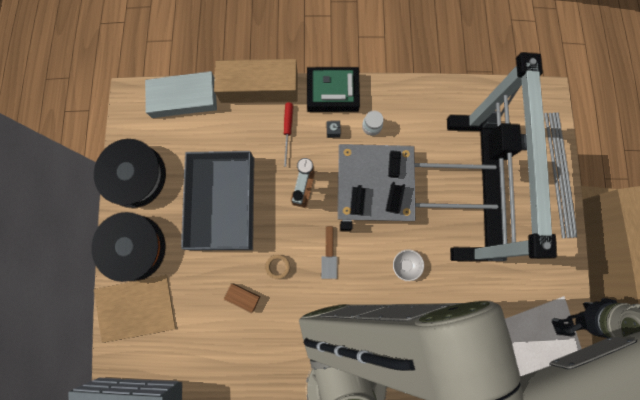

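View pics/side0.png

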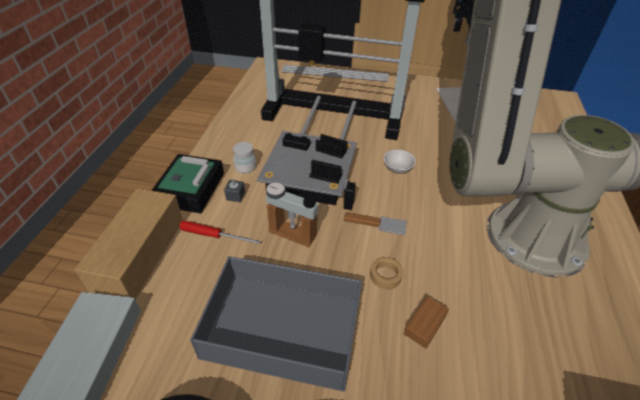

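View pics/wrist0.png

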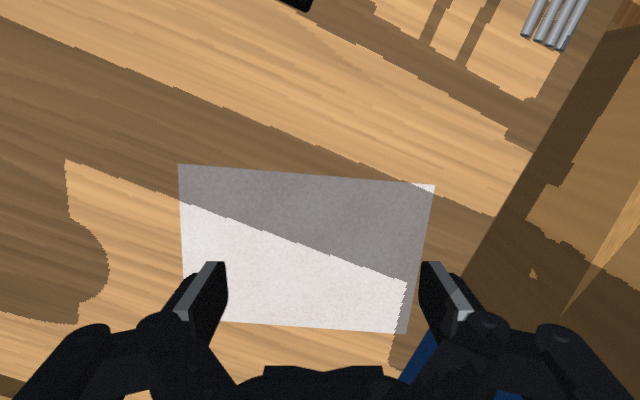

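The top view shows three black prints on the bed at about (395,163), (357,200) and (397,198). The limit switch is at (346,226), the gauge at (303,183), the tote at (218,200) and the gantry to the right. I'll zoom in next.

```bash
cat >> h.py <<'E'
from scipy.spatial.transform import Rotation as R
def ray(c,u,v,tcp=None,q=None):
    K=np.array(c['mtx']);k=float(c['k1']); xd=np.array([(u-K[0,2])/K[0,0],(v-K[1,2])/K[1,1]]); x=xd.copy()
    for _ in range(20): x=xd/(1+k*(x@x))
    d=np.array([x[0],x[1],1.])
    if 'camera_from_world' in c:
        T=np.linalg.inv(np.array(c['camera_from_world']))
    else:
        M=np.eye(4);M[:3,:3]=R.from_quat(np.roll(q,-1)).as_matrix();M[:3,3]=tcp; T=M@np.array(c['mount'])
    return T[:3,3],T[:3,:3]@d
def onz(c,u,v,z,tcp=None,q=None):
    if tcp is None and 'tcp' in c: tcp,q=c['tcp'],c['q']
    o,d=ray(c,u,v,tcp,q); return o+d*(z-o[2])/d[2]
def proj(c,p,tcp=None,q=None):
    if tcp is None and 'tcp' in c: tcp,q=c['tcp'],c['q']
    if 'camera_from_world' in c: T=np.array(c['camera_from_world'])
    else:
        M=np.eye(4);M[:3,:3]=R.from_quat(np.roll(q,-1)).as_matrix();M[:3,3]=tcp; T=np.linalg.inv(M@np.array(c['mount']))
    p=T@np.append(p,1); x=p[:2]/p[2]; x=x*(1+float(c['k1'])*(x@x)); K=np.array(c['mtx']); return np.array([K[0,0]*x[0]+K[0,2],K[1,1]*x[1]+K[1,2]])
def load(fn): return dict(np.load('pics/'+fn+'.npz'))
E
python3 - <<'E'
from h import *
c=load('top0.png');f=c['frame'][:,:,::-1]
cv2.imwrite('pics/t0z.png',cv2.resize(f[120:260,270:430],None,fx=5,fy=4.2 and 5,interpolation=cv2.INTER_CUBIC)[:600+100][:600])
c2=load('side0.png');f=c2['frame'][:,:,::-1]
cv2.imwrite('pics/s0z.png',cv2.resize(f[120:250,220:380],None,fx=5,fy=5,interpolation=cv2.INTER_CUBIC)[:600])
# pads: brass mask
for n,c in (('top',c),('side',c2)):
    hsv=cv2.cvtColor(c['frame'],cv2.COLOR_RGB2HSV)
    m=cv2.inRange(hsv,(12,110,90),(30,255,255))
    x0,y0,x1,y1=(335,140,418,225) if n=='top' else (255,130,360,200)
    mm=np.zeros_like(m);mm[y0:y1,x0:x1]=m[y0:y1,x0:x1]
    k,l,st,ce=cv2.connectedComponentsWithStats(mm)
    for i in range(1,k):
        if st[i,4]>6: print(n,st[i],ce[i].round(1),onz(c,*ce[i],.06).round(4))
E
```

```text
top [344 149   7   7  33] [347. 152.] [ 0.6714 -0.0071  0.06  ]
top [403 151   6   6  29] [405.4 153.4] [ 0.6668 -0.1767  0.06  ]
top [343 207   8   7  39] [346.5 210.1] [ 0.502  -0.0031  0.06  ]
top [403 208   7   7  34] [406.1 211.2] [ 0.4978 -0.172   0.06  ]
side [257 153   5   4   7] [258.9 154.6] [ 0.72   -0.0772  0.06  ]
side [265 172   8   5  32] [268.6 174.2] [ 0.6711 -0.0063  0.06  ]
side [330 183   8   6  39] [333.5 185.3] [ 0.501  -0.0021  0.06  ]
```

View pics/t0z.png

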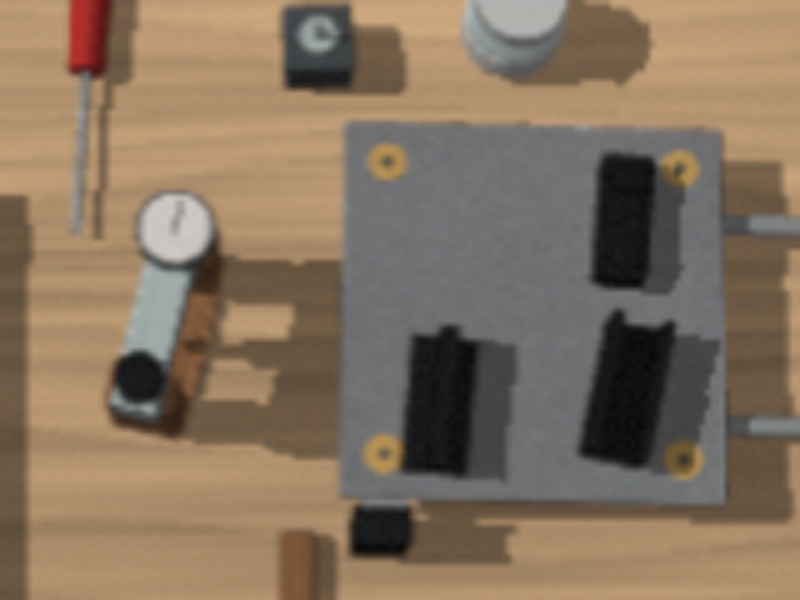

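View pics/s0z.png

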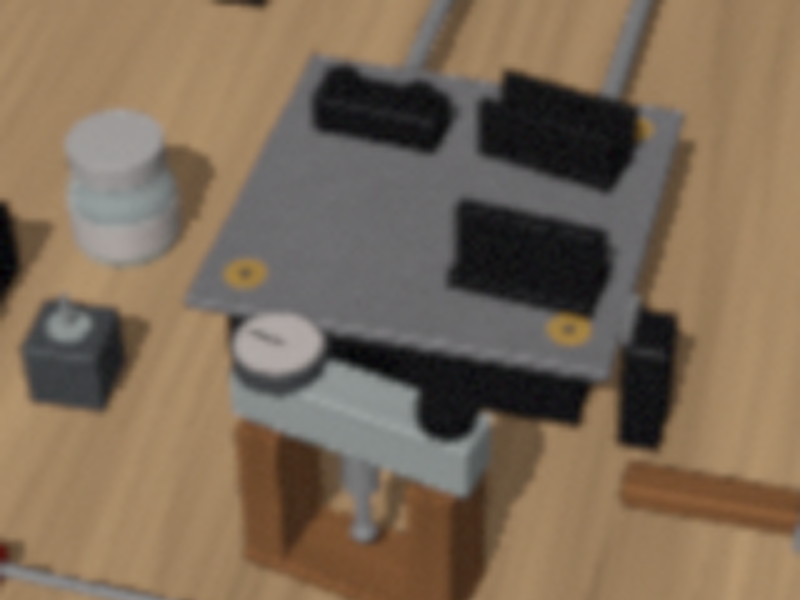

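The three prints are the clamp (upper right), the channel (lower right) and the bracket (lower left). The wheel isn't there. I'll retract first so I pass well inside the gantry post, then go over the bed.

Call:
{"api": "move_arm", "payload": {"commands": [[[-0.4,0.9,0],[0,0,0.9],1],[[-0.4,0.9,0],[0,0,0.9],1],[[-0.4,0.9,0],[0,0,0.9],1],[[-0.4,0.9,0],[0,0,0.9],1],[[-0.3,0.8,0],[0,0,0.9],1]]}}

```text
clock: 0.65
tcp_pos: [0.1396, -0.3547, 0.2499]
orientation: [-0.0, 0.873, 0.488, 0.0]
wrist_force: [-0.9, -0.2, -0.3]
finger_gap: 0.0856
```

Call:
{"api": "move_arm", "payload": {"commands": [[[0.8,0.6,0],[0,0,0.9],1],[[0.8,0.6,0],[0,0,0.9],1],[[0.8,0.7,0],[0,0,0.9],1],[[0.8,0.7,0],[0,0,0.9],1],[[0.8,0.7,0],[0,0,0.9],1]]}}

```text
clock: 1.15
tcp_pos: [0.3012, -0.2235, 0.2504]
orientation: [0.0, 0.68, 0.734, -0.0]
wrist_force: [0.3, -1.1, -0.3]
finger_gap: 0.0854
```

Call:
{"api": "move_arm", "payload": {"commands": [[[0.8,0.6,0.2],[0,0,0.9],1],[[0.8,0.6,0.2],[0,0,0.9],1],[[0.9,0.5,0],[0,0,0.9],1],[[0.9,0.3,0],[0,0,0.9],1],[[0.9,0.3,0],[0,0,0.9],1]]}}

```text
clock: 1.65
tcp_pos: [0.4737, -0.1315, 0.2663]
orientation: [0.0, 0.419, 0.908, -0.0]
wrist_force: [-0.2, -0.7, 0.0]
finger_gap: 0.0855
```

Call:
{"api": "move_arm", "payload": {"commands": [[[0.9,0,0],[0,0,0.9],1],[[0.9,0,0],[0,0,0.9],1],[[0.5,0,0],[0,0,0.9],1],[[0,0,0],[0,0,0.9],1],[[0,0,0],[0,0,0.9],1]]}}

```text
clock: 2.15
tcp_pos: [0.5649, -0.1325, 0.2653]
orientation: [-0.001, 0.118, 0.993, 0.0]
wrist_force: [0.0, -0.3, 0.1]
finger_gap: 0.0854
```

```bash
python3 - <<'E'
from h import *
c,s=snap('wrist','w1.png'); print(s['tcp_pos'],s['joint_pos'].round(2))
c,s=snap('top','top1.png'); 
E
```

```text
[ 0.56487919 -0.13252192  0.26526285] [-0.37  0.32  0.09  1.35  0.   -0.13]
```

View pics/w1.png

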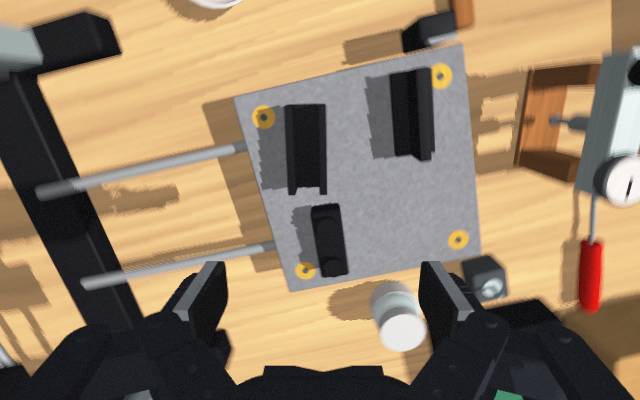

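The wrist picture shows the bed with channel (305,148), bracket (412,115) and clamp (328,240), and all four pads. I'll measure them now.

```bash
python3 - <<'E'
from h import *
c=load('w1.png');f=c['frame']
hsv=cv2.cvtColor(f,cv2.COLOR_RGB2HSV)
m=cv2.inRange(hsv,(12,110,90),(30,255,255))
mm=np.zeros_like(m);mm[50:290,240:480]=m[50:290,240:480]
k,l,st,ce=cv2.connectedComponentsWithStats(mm)
for i in range(1,k):
    if 60<st[i,4]<1500: 
        x,y,w,h=st[i,:4]; print(st[i],ce[i].round(1),onz(c,*ce[i],.06).round(4))
m=cv2.inRange(hsv,(0,0,0),(180,255,48)); mm=np.zeros_like(m);mm[55:290,250:460]=m[55:290,250:460]
k,l,st,ce=cv2.connectedComponentsWithStats(mm)
for i in range(1,k):
    if st[i,4]>300:
        pts=np.argwhere(l==i)[:,::-1].astype(np.float32); r=cv2.minAreaRect(pts)
        print(st[i],ce[i].round(1),[(onz(c,*p,.06)[:2].round(4).tolist()) for p in cv2.boxPoints(r)])
g=np.clip(f[40:290,230:480].astype(float)*1.8,0,255).astype(np.uint8)
cv2.imwrite('pics/w1z.png',cv2.resize(g[:,:,::-1],None,fx=2.4,fy=2.4,interpolation=cv2.INTER_CUBIC))
E
```

```text
[240  50  79  30 611] [276.5  59.8] [ 0.4503 -0.1476  0.06  ]
[329  50  77  19 708] [364.5  56.3] [ 0.4663 -0.0685  0.06  ]
[312  60  22  15  66] [321.9  67.8] [ 0.4668 -0.1087  0.06  ]
[431  64  21  25 386] [440.4  75.6] [ 0.499  -0.0029  0.06  ]
[467  72  13 114 785] [475. 115.] [0.5424 0.0249 0.06  ]
[253 106  22  23 374] [263.3 116.8] [ 0.4964 -0.174   0.06  ]
[448 231  20  18 265] [457.7 239.3] [ 0.6694 -0.0065  0.06  ]
[249 251  32  22 455] [265.2 262.1] [ 0.6468 -0.2169  0.06  ]
[443 261  19  16 150] [453.1 267.4] [ 0.7024 -0.0154  0.06  ]
[296 262  19  17 239] [304.8 270. ] [ 0.6665 -0.1768  0.06  ]
[337 278  52  12 220] [365. 285.] [ 0.701  -0.1154  0.06  ]
[ 390   70   39   91 2635] [407.8 114.5] [[0.4845, -0.0492], [0.4897, -0.0187], [0.5751, -0.0252], [0.5695, -0.0582]]
[ 285  105   42   90 3297] [305.6 146.5] [[0.4907, -0.1514], [0.4985, -0.1144], [0.5852, -0.1323], [0.5768, -0.1725]]
[ 311  204   37   73 1980] [329.  239.5] [[0.5952, -0.1532], [0.5982, -0.1232], [0.6831, -0.1317], [0.6802, -0.164]]
[419 262  26  28 468] [429.  278.3] [[0.6867, -0.0515], [0.6933, -0.0245], [0.7277, -0.0287], [0.7209, -0.0565]]
```

View pics/w1z.png

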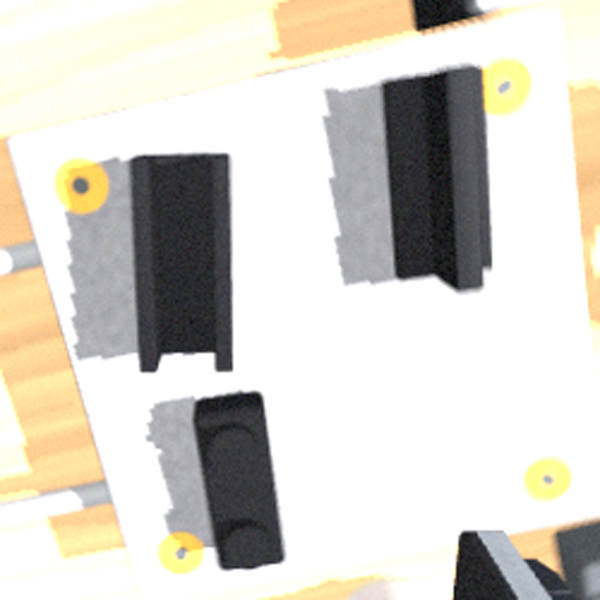

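```bash
python3 - <<'E'
from h import *
c=load('w1.png')
def q(name,pts,z):
    P=np.array([onz(c,x/2.4+230,y/2.4+40,z)[:2] for x,y in pts]); ctr=P.mean(0)
    L=(P[3]+P[2]-P[0]-P[1])/2; W=(P[1]-P[0]+P[2]-P[3])/2
    print(name,ctr.round(4),'L',np.linalg.norm(L).round(4),'yaw',np.degrees(np.arctan2(L[1],L[0])).round(1),'W',np.linalg.norm(W).round(4))
q('channel',[(133,157),(229,155),(232,370),(143,370)],.096)
q('bracket',[(446,70),(483,68),(484,288),(458,290)],.102)
q('clamp',[(195,403),(262,392),(284,557),(219,569)],.084)
# gauge & tote from top/side
t=load('top1.png')
cv2.imwrite('pics/t1.png',t['frame'][:,:,::-1])
g=t['frame'][130:270,170:350]
cv2.imwrite('pics/t1z.png',cv2.resize(g[:,:,::-1],None,fx=4.2,fy=4.2,interpolation=cv2.INTER_CUBIC))
P=[(187,154),(252,153),(254,248),(183,249)]
for p in P: print(onz(t,*p,.075).round(3))
E
```

```text
channel [ 0.5332 -0.1385] L 0.0791 yaw -12.7 W 0.034
bracket [ 0.527 -0.034] L 0.0756 yaw -6.7 W 0.011
clamp [ 0.6282 -0.1393] L 0.0762 yaw -6.0 W 0.028
[0.666 0.454 0.075]
[0.666 0.265 0.075]
[0.396 0.254 0.075]
[0.393 0.454 0.075]
```

View pics/t1z.png

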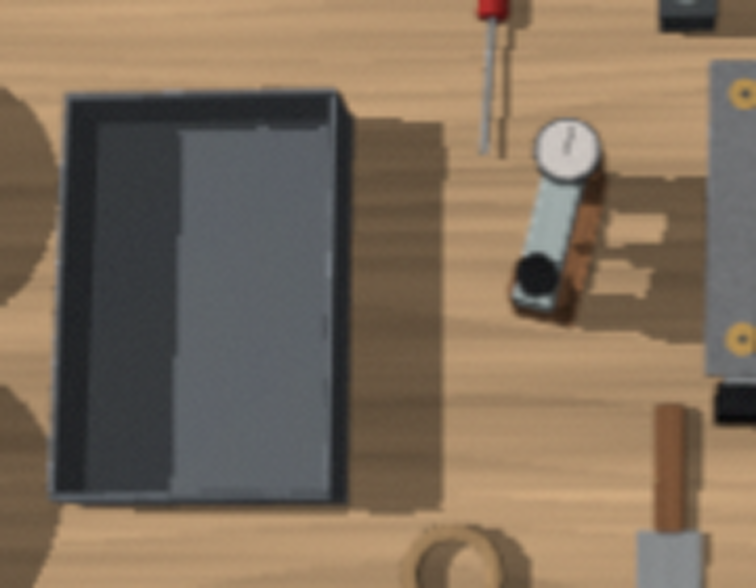

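Call:
{"api": "move_arm", "payload": {"commands": [[[-0.4,-0.08,-0.8],[0,0,0.1],1],[[-0.4,-0.07,-0.9],[0,0,0],1],[[0,0,-0.9],[0,0,0],1],[[0,0,-0.9],[0,0,0],1],[[0,0,-0.5],[0,0,0],1]], "newtons": 30}}

```text
clock: 2.75
tcp_pos: [0.5303, -0.1381, 0.1035]
orientation: [-0.002, 0.116, 0.993, 0.001]
wrist_force: [-1.0, 0.1, 0.5]
finger_gap: 0.0857
```

Call:
{"api": "move_arm", "payload": {"commands": [[[0,0,-0.5],[0,0,0],1],[[0,0,0],[0,0,0],1],[[0,0,0],[0,0,0],1]]}}

```text
clock: 3.05
tcp_pos: [0.5321, -0.1388, 0.0865]
orientation: [-0.0, 0.115, 0.993, 0.0]
wrist_force: [0.7, -0.1, 0.4]
finger_gap: 0.0854
```

```bash
python3 - <<'E'
from h import *
c,s=snap('wrist','w2.png'); print(s['tcp_pos'],s['joint_pos'].round(2))
E
```

```text
[ 0.53209954 -0.13875032  0.08650274] [-0.4   0.37 -0.29  0.91  0.   -0.17]
```

View pics/w2.png

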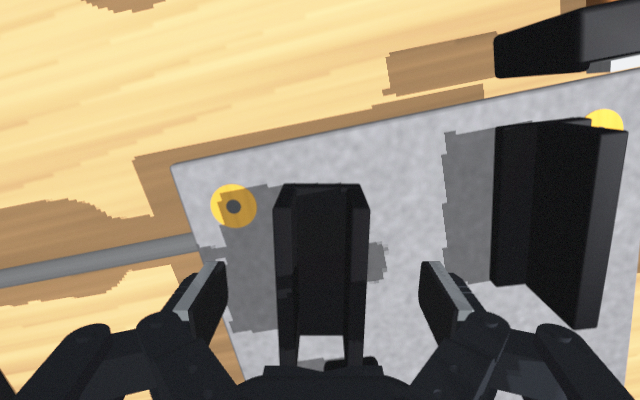

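The channel is centred between the pads (pads at x≈212 and 435, channel centre ≈322). Closing.

Call:
{"api": "move_arm", "payload": {"commands": [[[0,0,0],[0,0,0],-1],[[0,0,0],[0,0,0],-1],[[0,0,0],[0,0,0],-1],[[0,0,0],[0,0,0],-1],[[0,0,0],[0,0,0],-1]]}}

```text
clock: 3.6
tcp_pos: [0.5329, -0.139, 0.0871]
orientation: [0.001, 0.114, 0.993, -0.0]
wrist_force: [-0.1, 0.1, 4.8]
finger_gap: 0.0356
```

Call:
{"api": "move_arm", "payload": {"commands": [[[0,0,0],[0,0,0],-1],[[0,0,0],[0,0,0],-1],[[0,0,0.5],[0,0,0],-1],[[0,0,0.9],[0,0,0],-1],[[0,0,0.9],[0,0,0],-1]]}}

```text
clock: 4.1
tcp_pos: [0.5314, -0.1384, 0.1783]
orientation: [-0.001, 0.114, 0.993, 0.0]
wrist_force: [0.8, -0.6, 0.2]
finger_gap: 0.0356
```

Call:
{"api": "move_arm", "payload": {"commands": [[[0,0.5,0.9],[0,0,0.3],-1],[[0,0.8,0.9],[0,0,0.3],-1],[[0,1,0],[0,0,0.3],-1],[[0,1,0],[0,0,0.3],-1],[[0,1,0],[0,0,0.2],-1]]}}

```text
clock: 4.6
tcp_pos: [0.5321, 0.0345, 0.2504]
orientation: [0.0, 0.016, 1.0, 0.0]
wrist_force: [0.2, 0.1, -0.4]
finger_gap: 0.0357
```

Call:
{"api": "move_arm", "payload": {"commands": [[[-0.3,1,0],[0,0,0.1],-1],[[-0.3,1,0],[0,0,0],-1],[[-0.3,1,0],[0,0,0],-1],[[-0.3,1,0],[0,0,0],-1],[[-0.3,1,0],[0,0,0],-1]]}}

```text
clock: 5.1
tcp_pos: [0.4714, 0.2347, 0.2499]
orientation: [-0.0, 0.01, 1.0, -0.0]
wrist_force: [0.4, 0.5, -0.1]
finger_gap: 0.0355
```

Call:
{"api": "move_arm", "payload": {"commands": [[[-0.3,1,0],[0,0,0],-1],[[-0.3,1,0],[0,0,0],-1],[[0,1,0],[0,0,0],-1],[[0,0.5,0],[0,0,0],-1],[[0,0,0],[0,0,0],-1]]}}

```text
clock: 5.6
tcp_pos: [0.4476, 0.3757, 0.2493]
orientation: [-0.0, 0.008, 1.0, 0.0]
wrist_force: [-0.8, -0.4, -0.4]
finger_gap: 0.0354
```

```bash
python3 - <<'E'
from h import *
c,s=snap('wrist','w3.png'); print(s['tcp_pos'],s['joint_pos'].round(2))
c,s=snap('top','top3.png'); 
E
```

```text
[0.44760894 0.37567994 0.24932494] [0.56 0.33 0.07 1.31 0.   0.58]
```

View pics/w3.png

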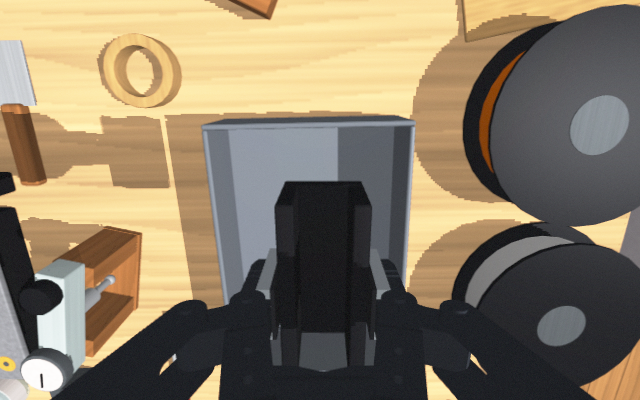

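View pics/top3.png

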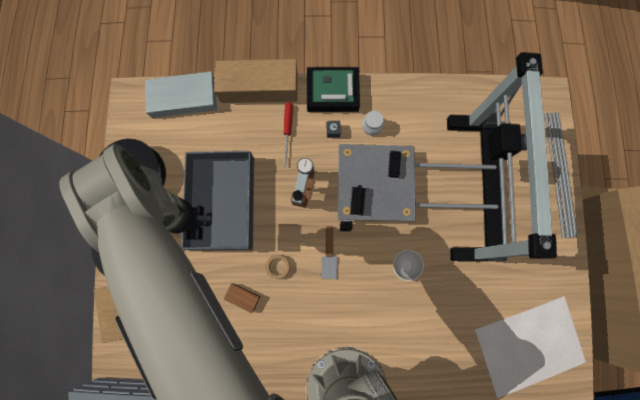

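Call:
{"api": "move_arm", "payload": {"commands": [[[0,0,-0.9],[0,0,0],-1],[[0,0,-0.9],[0,0,0],-1],[[0,0,-0.9],[0,0,0],-1],[[0,0,-0.9],[0,0,0],-1],[[0,0,-0.9],[0,0,0],-1]]}}

```text
clock: 6.2
tcp_pos: [0.4485, 0.3715, 0.0692]
orientation: [0.0, 0.011, 1.0, -0.0]
wrist_force: [-0.0, 0.6, -0.1]
finger_gap: 0.0353
```

Call:
{"api": "move_arm", "payload": {"commands": [[[0,0,-0.6],[0,0,0],-1],[[0,0,0],[0,0,0],-1],[[0,0,0],[0,0,0],0.2],[[0,0,0],[0,0,0],0.2],[[0,0,0],[0,0,0],0.2]]}}

```text
clock: 6.7
tcp_pos: [0.4498, 0.3738, 0.0484]
orientation: [0.002, 0.01, 1.0, 0.001]
wrist_force: [-0.3, -0.5, -0.2]
finger_gap: 0.0514
```

Call:
{"api": "move_arm", "payload": {"commands": [[[0,0,0.5],[0,0,0],0.2],[[0,0,0.9],[0,0,0],0.2],[[0,0,0.9],[0,0,0],0.2],[[0,0,0.9],[0,0,0],1],[[0,0,0.9],[0,0,0],1]]}}

```text
clock: 7.2
tcp_pos: [0.4485, 0.3734, 0.2134]
orientation: [0.001, 0.009, 1.0, 0.001]
wrist_force: [0.9, -0.1, 0.0]
finger_gap: 0.0782
```

Call:
{"api": "move_arm", "payload": {"commands": [[[0,-0.9,0.5],[0,0,0],1],[[0.2,-1,0.3],[0,0,-0.2],1],[[0.2,-1,0],[0,0,-0.2],1],[[0.2,-1,0],[0,0,-0.2],1],[[0.2,-1,0],[0,0,-0.1],1]]}}

```text
clock: 7.7
tcp_pos: [0.4808, 0.1759, 0.2442]
orientation: [0.002, 0.059, 0.998, 0.0]
wrist_force: [0.6, 0.2, -0.3]
finger_gap: 0.0857
```

Call:
{"api": "move_arm", "payload": {"commands": [[[0.2,-1,0],[0,0,0],1],[[0.2,-1,0],[0,0,0],1],[[0.2,-1,0],[0,0,0],1],[[0.2,-1,0],[0,0,0],1],[[0.3,-1,0],[0,0,0],1]]}}

```text
clock: 8.2
tcp_pos: [0.5245, -0.0244, 0.2441]
orientation: [0.001, 0.058, 0.998, -0.0]
wrist_force: [-0.1, 0.0, 0.9]
finger_gap: 0.0852
```

Call:
{"api": "move_arm", "payload": {"commands": [[[0,-0.3,0],[0,0,0],1],[[0,0,0],[0,0,0],1]]}}

```text
clock: 8.4
tcp_pos: [0.5247, -0.0364, 0.2433]
orientation: [0.001, 0.06, 0.998, -0.0]
wrist_force: [-1.4, -0.0, 0.6]
finger_gap: 0.0853
```

```bash
python3 - <<'E'
from h import *
c,s=snap('wrist','w4.png'); print(s['tcp_pos'],s['orientation'].round(3))
f=c['frame'];g=np.clip(f[:,120:520].astype(float)*1.6,0,255).astype(np.uint8)
cv2.imwrite('pics/w4z.png',cv2.resize(g[:300,:,::-1],None,fx=2,fy=2,interpolation=cv2.INTER_CUBIC))
c,s=snap('top','top4.png'); 
E
```

```text
[ 0.52467075 -0.0364472   0.24328345] [ 0.001  0.06   0.998 -0.   ]
```

View pics/w4z.png

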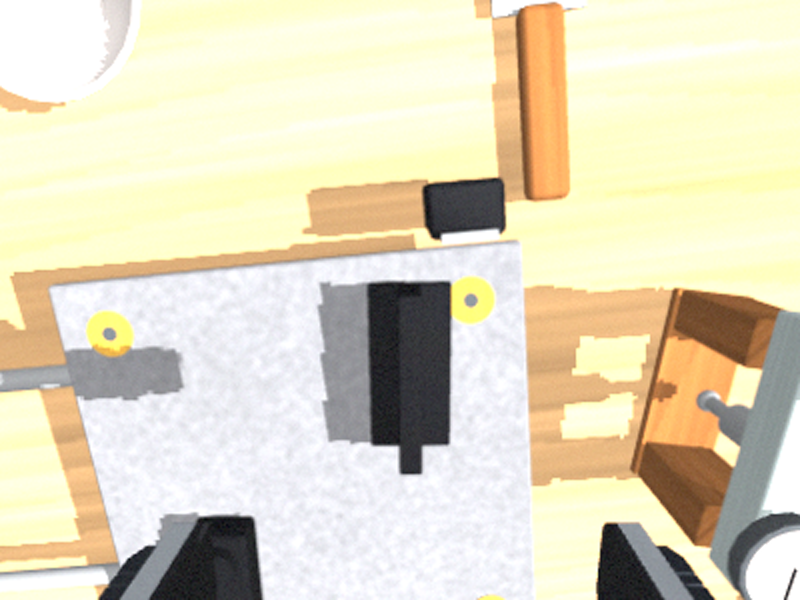

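View pics/top4.png

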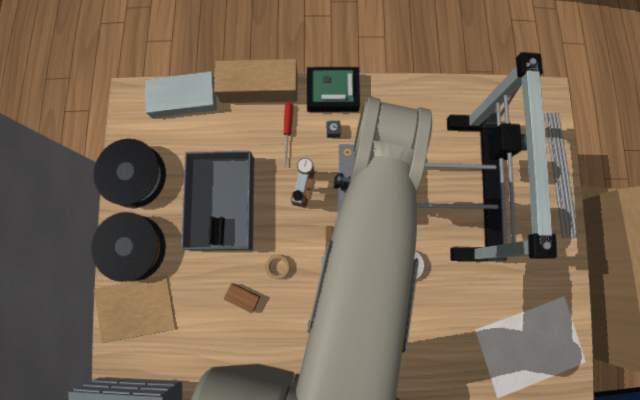

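```bash
python3 - <<'E'
from h import *
c=load('w4.png')
P=np.array([onz(c,x/2+120,y/2,.102)[:2] for x,y in [(400,288),(421,288),(421,472),(400,472)]]);print(P.round(4),P.mean(0))
P=np.array([onz(c,x/2+120,y/2,.068)[:2] for x,y in [(368,284),(450,283),(450,444),(370,445)]]);print(P.round(4),P.mean(0))
E
```

```text
[[ 0.4855 -0.0331]
 [ 0.4865 -0.0249]
 [ 0.5655 -0.0339]
 [ 0.5644 -0.0429]] [ 0.52545287 -0.03368875]
[[ 0.4869 -0.048 ]
 [ 0.4909 -0.0116]
 [ 0.5678 -0.0193]
 [ 0.5636 -0.0577]] [ 0.52728104 -0.0341261 ]
```

Call:
{"api": "move_arm", "payload": {"commands": [[[0.05,0.06,-0.9],[0,0,0],1],[[0,0,-0.9],[0,0,0],1],[[0,0,-0.9],[0,0,0],1],[[0,0,-0.8],[0,0,0],1],[[0,0,-0.2],[0,0,0],1]]}}

```text
clock: 9.0
tcp_pos: [0.5235, -0.03, 0.0913]
orientation: [-0.003, 0.057, 0.998, 0.001]
wrist_force: [-0.2, 0.7, -0.1]
finger_gap: 0.0857
```

Call:
{"api": "move_arm", "payload": {"commands": [[[0,0,0],[0,0,0],1],[[0,0,0],[0,0,0],-1],[[0,0,0],[0,0,0],-1],[[0,0,0],[0,0,0],-1],[[0,0,0],[0,0,0],-1]]}}

```text
clock: 9.5
tcp_pos: [0.5271, -0.0325, 0.0954]
orientation: [0.001, 0.058, 0.998, -0.0]
wrist_force: [-0.0, 0.1, 0.1]
finger_gap: 0.0281
```

Call:
{"api": "move_arm", "payload": {"commands": [[[0,0,0],[0,0,0],-1],[[0,0,0],[0,0,0],-1],[[0,0,0],[0,0,0],-1],[[0,0,0.5],[0,0,0],-1],[[0,0,0.9],[0,0,0],-1]]}}

```text
clock: 10.0
tcp_pos: [0.5239, -0.0319, 0.1481]
orientation: [-0.003, 0.058, 0.998, 0.001]
wrist_force: [0.7, -0.5, -0.2]
finger_gap: 0.0096
```

Call:
{"api": "move_arm", "payload": {"commands": [[[0,0,0.9],[0,0,0.2],-1],[[0,0.5,0.9],[0,0,0.2],-1],[[-0.2,1,0.8],[0,0,0.2],-1],[[-0.2,1,0],[0,0,0.2],-1],[[-0.2,1,0],[0,0,0],-1]]}}

```text
clock: 10.5
tcp_pos: [0.5029, 0.1073, 0.2543]
orientation: [0.001, 0.003, 1.0, 0.0]
wrist_force: [1.2, -0.1, 0.2]
finger_gap: 0.0091
```

Call:
{"api": "move_arm", "payload": {"commands": [[[-0.3,1,0],[0,0,0],-1],[[-0.3,1,0],[0,0,0],-1],[[-0.3,1,0],[0,0,0],-1],[[-0.3,1,0],[0,0,0],-1],[[-0.1,0.8,0],[0,0,0],-1]]}}

```text
clock: 11.0
tcp_pos: [0.449, 0.3001, 0.2529]
orientation: [-0.001, 0.002, 1.0, 0.0]
wrist_force: [1.2, 0.3, 0.2]
finger_gap: 0.0092
```

```bash
python3 - <<'E'
from h import *
c,s=snap('wrist','w5.png'); print(s['tcp_pos'],s['orientation'].round(3))
c,s=snap('top','top5.png'); 
E
```

```text
[0.44900083 0.30010077 0.25288839] [-0.001  0.002  1.     0.   ]
```

View pics/w5.png

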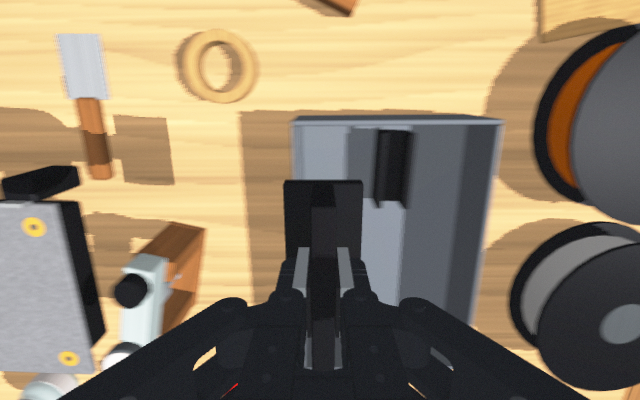

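View pics/top5.png

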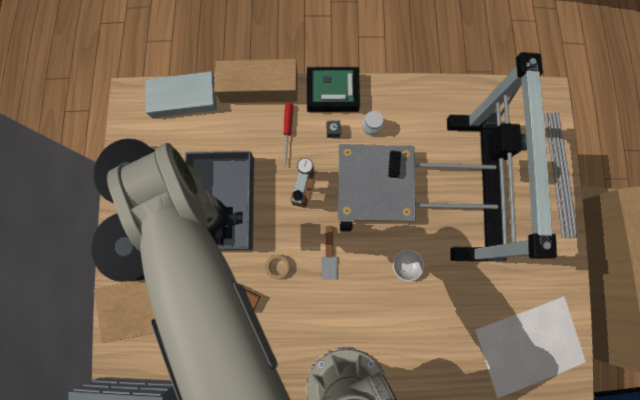

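Call:
{"api": "move_arm", "payload": {"commands": [[[0,0.1,-0.9],[0,0,0],-1],[[0,0,-0.9],[0,0,0],-1],[[0,0,-0.9],[0,0,0],-1],[[0,0,-0.9],[0,0,0],-1],[[0,0,-0.9],[0,0,0],-1]]}}

```text
clock: 11.6
tcp_pos: [0.4505, 0.3013, 0.0716]
orientation: [-0.0, 0.003, 1.0, -0.0]
wrist_force: [1.3, 0.0, 0.3]
finger_gap: 0.0093
```

Call:
{"api": "move_arm", "payload": {"commands": [[[0,0,-0.6],[0,0,0],-1],[[0,0,0],[0,0,0],-1],[[0,0,0],[0,0,0],-0.3],[[0,0,0],[0,0,0],-0.3],[[0,0,0],[0,0,0],-0.3]]}}

```text
clock: 12.1
tcp_pos: [0.4518, 0.3089, 0.0523]
orientation: [0.001, 0.001, 1.0, 0.008]
wrist_force: [-6.7, 24.9, 12.6]
finger_gap: 0.0298
```

Call:
{"api": "move_arm", "payload": {"commands": [[[0,0,0.5],[0,0,0],-0.3],[[0,0,0.9],[0,0,0],-0.3],[[0,0,0.9],[0,0,0],-0.3],[[0,0,0.9],[0,0,0],-0.3],[[0,0,0.9],[0,0,0],1]]}}

```text
clock: 12.6
tcp_pos: [0.4505, 0.3013, 0.2144]
orientation: [-0.0, 0.003, 1.0, -0.0]
wrist_force: [0.5, 0.6, 0.1]
finger_gap: 0.043
```

There was a 25 N push in y near the tote wall, so a finger touched it. I'll keep the next drop centred. Checking now.

```bash
python3 - <<'E'
from h import *
c,s=snap('wrist','w6.png'); print(s['tcp_pos'],s['orientation'].round(3),s['wrist_force'])
E
```

```text
[0.45051861 0.30128228 0.21438011] [-0.     0.003  1.    -0.   ] [0.53270238 0.59531514 0.08497717]
```

View pics/w6.png

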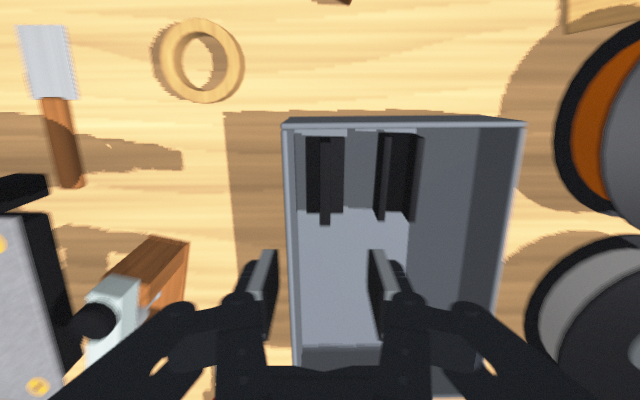

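Bracket and channel stand side by side in the tote. Next is the clamp.

Call:
{"api": "move_arm", "payload": {"commands": [[[0.2,-0.9,0.5],[0,0,-0.2],1],[[0.4,-1,0.3],[0,0,-0.2],1],[[0.4,-1,0],[0,0,-0.2],1],[[0.4,-1,0],[0,0,-0.1],1],[[0.4,-1,0],[0,0,0],1]]}}

```text
clock: 13.15
tcp_pos: [0.5229, 0.1039, 0.245]
orientation: [0.0, 0.052, 0.999, -0.0]
wrist_force: [0.9, 0.2, -0.2]
finger_gap: 0.0852
```

Call:
{"api": "move_arm", "payload": {"commands": [[[0.4,-1,0],[0,0,0],1],[[0.4,-1,0],[0,0,0],1],[[0.4,-1,0],[0,0,0],1],[[0.4,-1,0],[0,0,0],1],[[0.4,-1,0],[0,0,0],1]]}}

```text
clock: 13.65
tcp_pos: [0.6026, -0.0964, 0.2447]
orientation: [-0.0, 0.052, 0.999, 0.0]
wrist_force: [0.7, 0.8, -0.1]
finger_gap: 0.0851
```

Call:
{"api": "move_arm", "payload": {"commands": [[[0.4,-1,0],[0,0,0],1],[[0,0,0],[0,0,0],1]]}}

```text
clock: 13.85
tcp_pos: [0.6196, -0.1398, 0.2435]
orientation: [-0.0, 0.055, 0.999, -0.001]
wrist_force: [0.4, 0.1, 0.0]
finger_gap: 0.0849
```

```bash
python3 - <<'E'
from h import *
c,s=snap('wrist','w7.png'); print(s['tcp_pos'],s['orientation'].round(3))
f=c['frame'];g=np.clip(f[:,120:520].astype(float)*1.8,0,255).astype(np.uint8)
cv2.imwrite('pics/w7z.png',cv2.resize(g[:300,:,::-1],None,fx=2,fy=2,interpolation=cv2.INTER_CUBIC))
E
```

```text
[ 0.61959959 -0.13977593  0.2434777 ] [-0.     0.055  0.999 -0.001]
```

View pics/w7z.png

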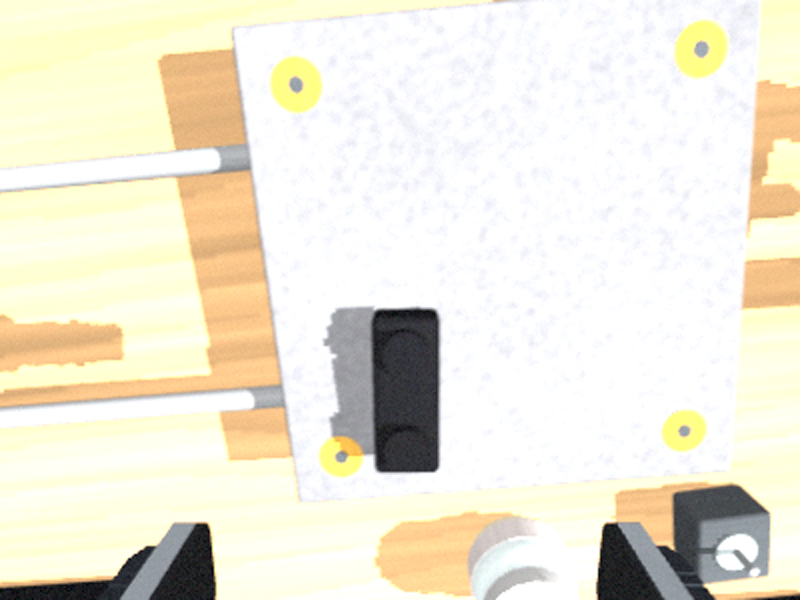

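```bash
python3 - <<'E'
from h import *
c=load('w7.png')
P=np.array([onz(c,x/2+120,y/2,.084)[:2] for x,y in [(372,320),(438,318),(438,471),(375,472)]]);print(P.round(4),P.mean(0))
print([onz(c,x/2+120,y/2,.06)[:2].round(4).tolist() for x,y in [(701,49),(684,431),(342,457),(296,84)]])
E
```

```text
[[ 0.595  -0.151 ]
 [ 0.5973 -0.1227]
 [ 0.6685 -0.1295]
 [ 0.6659 -0.1585]] [ 0.63168019 -0.14043383]
[[0.5006, -0.0019], [0.6712, -0.0066], [0.6665, -0.1763], [0.4957, -0.1722]]
```

Call:
{"api": "move_arm", "payload": {"commands": [[[0.25,0,-0.9],[0,0,0],1],[[0,0,-0.9],[0,0,0],1],[[0,0,-0.9],[0,0,0],1],[[0,0,-0.9],[0,0,0],1],[[0,0,-0.4],[0,0,0],1]]}}

```text
clock: 14.4
tcp_pos: [0.6255, -0.1319, 0.0812]
orientation: [-0.003, 0.051, 0.999, 0.001]
wrist_force: [-1.3, 0.7, 1.4]
finger_gap: 0.0853
```

Call:
{"api": "move_arm", "payload": {"commands": [[[0,0,0],[0,0,0],1],[[0,0,0],[0,0,0],-1],[[0,0,0],[0,0,0],-1],[[0,0,0],[0,0,0],-1],[[0,0,0],[0,0,0],-1]]}}

```text
clock: 14.9
tcp_pos: [0.6296, -0.1342, 0.0869]
orientation: [0.001, 0.051, 0.999, -0.001]
wrist_force: [-3.4, 1.7, 9.6]
finger_gap: 0.0291
```

Call:
{"api": "move_arm", "payload": {"commands": [[[0,0,0],[0,0,0],-1],[[0,0,0],[0,0,0],-1],[[0,0,0.5],[0,0,0],-1],[[0,0,0.9],[0,0,0],-1],[[0,0,0.9],[0,0,0],-1]]}}

```text
clock: 15.4
tcp_pos: [0.6278, -0.1335, 0.1774]
orientation: [-0.001, 0.051, 0.999, 0.0]
wrist_force: [0.1, -0.1, -0.3]
finger_gap: 0.0294
```

Call:
{"api": "move_arm", "payload": {"commands": [[[0,0.5,0.9],[0,0,0.2],-1],[[-0.1,1,0.9],[0,0,0.2],-1],[[-0.1,1,0.1],[0,0,0.2],-1],[[-0.1,1,0],[0,0,0.2],-1],[[-0.1,1,0],[0,0,0],-1]]}}

```text
clock: 15.9
tcp_pos: [0.6128, 0.0446, 0.2512]
orientation: [0.001, -0.004, 1.0, 0.0]
wrist_force: [-0.4, 0.4, -0.9]
finger_gap: 0.0292
```

Call:
{"api": "move_arm", "payload": {"commands": [[[-0.1,1,0],[0,0,0],-1],[[-0.2,1,0],[0,0,0],-1],[[-0.2,1,0],[0,0,0],-1],[[-0.2,1,0],[0,0,0],-1],[[-0.2,1,0],[0,0,0],-1]]}}

```text
clock: 16.4
tcp_pos: [0.5763, 0.2448, 0.2505]
orientation: [-0.0, -0.004, 1.0, 0.0]
wrist_force: [0.6, 0.4, -0.4]
finger_gap: 0.0292
```

Call:
{"api": "move_arm", "payload": {"commands": [[[-0.1,1,0],[0,0,0],-1],[[0,1,0],[0,0,0],-1],[[0,0.6,-0.6],[0,0,0],-1],[[0,0,-0.9],[0,0,0],-1],[[0,0,-0.9],[0,0,0],-1]]}}

```text
clock: 16.9
tcp_pos: [0.5728, 0.3488, 0.1538]
orientation: [0.001, -0.005, 1.0, 0.0]
wrist_force: [0.6, 0.9, -0.1]
finger_gap: 0.0295
```

Call:
{"api": "move_arm", "payload": {"commands": [[[0,0.1,-0.9],[0,0,0],-1],[[0,0,-0.9],[0,0,0],-1],[[0,0,-0.8],[0,0,0],-1],[[0,0,0],[0,0,0],-1],[[0,0,0],[0,0,0],0.1]]}}

```text
clock: 17.4
tcp_pos: [0.5726, 0.3511, 0.0505]
orientation: [-0.001, -0.004, 1.0, -0.0]
wrist_force: [0.7, 0.1, 0.7]
finger_gap: 0.0425
```

Call:
{"api": "move_arm", "payload": {"commands": [[[0,0,0],[0,0,0],0.1],[[0,0,0],[0,0,0],0.1],[[0,0,0.9],[0,0,0],0.1],[[0,0,0.9],[0,0,0],0.1],[[0,0,0.9],[0,0,0],1]]}}

```text
clock: 17.9
tcp_pos: [0.5734, 0.3514, 0.1616]
orientation: [0.001, -0.004, 1.0, 0.001]
wrist_force: [0.4, 0.9, 0.7]
finger_gap: 0.0602
```

Call:
{"api": "move_arm", "payload": {"commands": [[[0,0,0.9],[0,0,0],1],[[0,0,0.9],[0,0,0],1],[[0,-0.9,0],[0,0,0],1],[[0,-0.9,0],[0,0,0],1],[[0,0,0],[0,0,0],1]]}}

```text
clock: 18.4
tcp_pos: [0.5737, 0.2761, 0.2333]
orientation: [0.002, -0.003, 1.0, -0.0]
wrist_force: [-1.3, 0.6, -0.6]
finger_gap: 0.0853
```

```bash
python3 - <<'E'
from h import *
c,s=snap('wrist','w8.png'); print(s['tcp_pos'],s['orientation'].round(3))
c,s=snap('side','side8.png'); c,s=snap('top','top8.png')
E
```

```text
[0.57369558 0.27605979 0.23331684] [ 0.002 -0.003  1.    -0.   ]
```

View pics/w8.png

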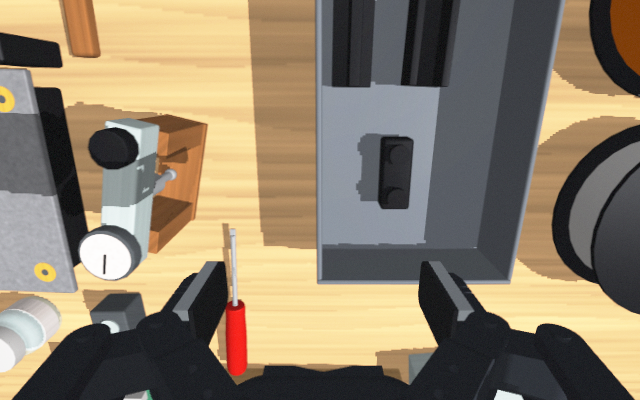

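View pics/top8.png

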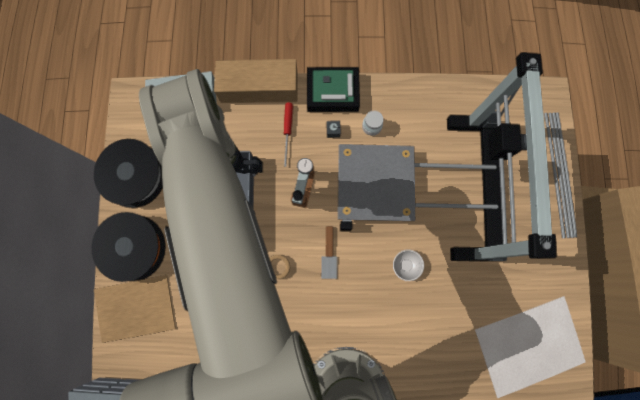

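View pics/side8.png

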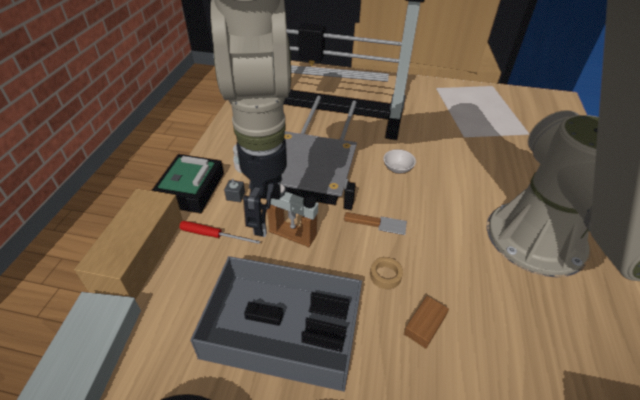

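All three prints are in the tote and the bed is clear. Next I'll locate the gauge.

```bash
python3 - <<'E'
from h import *
c=load('top0.png')
# dial circle centre and knob centre in zoom: (175,229),(138,376) /5+(270,120)
d=onz(c,175/5+270,229/5+120,.133); k=onz(c,138/5+270,376/5+120,.136); print(d,k,np.linalg.norm((d-k)[:2]),np.degrees(np.arctan2(*(d-k)[1::-1])), k+(d-k)*44/84)
w=load('w8.png')
d=onz(w,108,253,.133); k=onz(w,113,147,.136); print(d,k,np.linalg.norm((d-k)[:2]),np.degrees(np.arctan2(*(d-k)[1::-1])), k+(d-k)*44/84)
E
```

```text
[0.61285893 0.11133051 0.133     ] [0.53196099 0.130849   0.136     ] 0.08321927693417513 -13.564673579107694 [0.5743361  0.12062503 0.13442857]
[0.61081279 0.11531459 0.133     ] [0.53051898 0.13633228 0.136     ] 0.08299903136615625 -14.668618426086345 [0.57257764 0.12532301 0.13442857]
```

Call:
{"api": "move_arm", "payload": {"commands": [[[0,-0.8,0],[0,0,-0.4],1],[[0,-0.8,0],[0,0,-0.4],1],[[0,-0.8,0],[0,0,-0.4],1],[[0,-0.8,0],[0,0,-0.4],1],[[0,-0.6,0],[0,0,-0.2],1]]}}

```text
clock: 19.05
tcp_pos: [0.5732, 0.1269, 0.2309]
orientation: [0.0, 0.121, 0.993, 0.0]
wrist_force: [0.7, -0.3, 0.3]
finger_gap: 0.0856
```

Call:
{"api": "move_arm", "payload": {"commands": [[[0,0,0],[0,0,0],1],[[0,0,0],[0,0,0],1]]}}

```text
clock: 19.25
tcp_pos: [0.5733, 0.1279, 0.2308]
orientation: [0.0, 0.121, 0.993, 0.0]
wrist_force: [1.2, -0.6, -0.3]
finger_gap: 0.0854
```

```bash
python3 - <<'E'
from h import *
c,s=snap('wrist','w9.png'); print(s['tcp_pos'],s['orientation'].round(3))
E
```

```text
[0.5732852  0.1279255  0.23081033] [0.    0.121 0.993 0.   ]
```

View pics/w9.png

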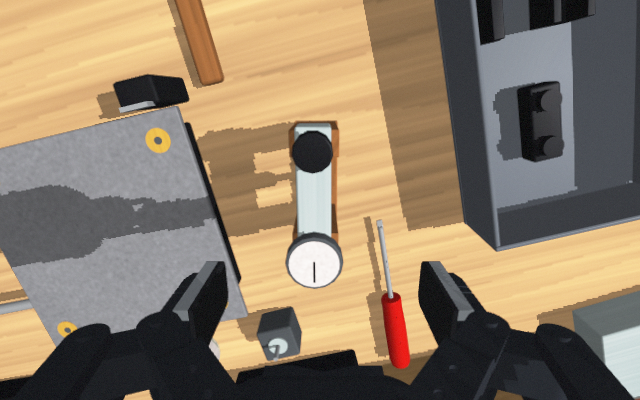

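```bash
python3 - <<'E'
from h import *
w=load('w9.png');f=w['frame']
for v in (180,200,220): print(v,[tuple(f[v,u]) for u in range(290,340,2)])
hsv=cv2.cvtColor(f,cv2.COLOR_RGB2HSV)
m=cv2.inRange(f,(200,200,200),(255,255,255)); 
x0,y0,x1,y1=270,230,360,300
M=cv2.moments(m[y0:y1,x0:x1],True);d=(x0+M['m10']/M['m00'],y0+M['m01']/M['m00'])
m=cv2.inRange(f,(0,0,0),(45,45,45)); x0,y0,x1,y1=285,125,338,180
M=cv2.moments(m[y0:y1,x0:x1],True);k=(x0+M['m10']/M['m00'],y0+M['m01']/M['m00'])
print(d,k)
d=onz(w,*d,.133);k=onz(w,*k,.135); print(d,k,np.linalg.norm((d-k)[:2]),np.degrees(np.arctan2(*(d-k)[1::-1])), k+(d-k)*44/84)
E
```

```text
180 [(np.uint8(151), np.uint8(121), np.uint8(84)), (np.uint8(140), np.uint8(111), np.uint8(78)), (np.uint8(139), np.uint8(109), np.uint8(78)), (np.uint8(136), np.uint8(141), np.uint8(136)), (np.uint8(205), np.uint8(220), np.uint8(219)), (np.uint8(211), np.uint8(223), np.uint8(223)), (np.uint8(210), np.uint8(223), np.uint8(223)), (np.uint8(211), np.uint8(224), np.uint8(224)), (np.uint8(215), np.uint8(225), np.uint8(224)), (np.uint8(212), np.uint8(225), np.uint8(224)), (np.uint8(217), np.uint8(226), np.uint8(226)), (np.uint8(215), np.uint8(225), np.uint8(225)), (np.uint8(218), np.uint8(227), np.uint8(226)), (np.uint8(212), np.uint8(223), np.uint8(223)), (np.uint8(209), np.uint8(221), np.uint8(221)), (np.uint8(212), np.uint8(224), np.uint8(223)), (np.uint8(207), np.uint8(221), np.uint8(220)), (np.uint8(213), np.uint8(223), np.uint8(222)), (np.uint8(216), np.uint8(226), np.uint8(226)), (np.uint8(214), np.uint8(225), np.uint8(224)), (np.uint8(212), np.uint8(223), np.uint8(222)), (np.uint8(168), np.uint8(110), np.uint8(66)), (np.uint8(175), np.uint8(115), np.uint8(64)), (np.uint8(205), np.
[... 1937 characters left out ...]
np.uint8(223)), (np.uint8(213), np.uint8(224), np.uint8(224)), (np.uint8(211), np.uint8(224), np.uint8(222)), (np.uint8(210), np.uint8(224), np.uint8(222)), (np.uint8(219), np.uint8(228), np.uint8(228)), (np.uint8(218), np.uint8(227), np.uint8(226)), (np.uint8(209), np.uint8(222), np.uint8(220)), (np.uint8(84), np.uint8(58), np.uint8(36)), (np.uint8(91), np.uint8(61), np.uint8(37)), (np.uint8(142), np.uint8(99), np.uint8(64)), (np.uint8(225), np.uint8(181), np.uint8(126))]
(313.8700657894737, 262.17598684210526) (311.3515687851971, 151.733708769107)
[0.61245313 0.11231705 0.133     ] [0.53177391 0.13131692 0.135     ] 0.08288625673281137 -13.251644223944893 [0.57403445 0.12136461 0.13395238]
```

Call:
{"api": "move_arm", "payload": {"commands": [[[0.02,-0.16,-0.5],[0,0,0.08],1],[[0,0,-0.8],[0,0,0],1],[[0,0,-0.8],[0,0,0],1],[[0,0,-0.6],[0,0,0],1],[[0,0,0],[0,0,0],1]], "newtons": 60}}

```text
clock: 19.8
tcp_pos: [0.571, 0.1223, 0.1188]
orientation: [-0.004, 0.114, 0.993, -0.0]
wrist_force: [-0.1, 0.2, 0.0]
finger_gap: 0.0852
```

Call:
{"api": "move_arm", "payload": {"commands": [[[0,0,0],[0,0,0],1],[[0,0,0],[0,0,0],1]]}}

```text
clock: 20.0
tcp_pos: [0.575, 0.1217, 0.1243]
orientation: [0.001, 0.115, 0.993, 0.0]
wrist_force: [-0.4, -0.2, 0.2]
finger_gap: 0.0855
```

```bash
python3 - <<'E'
from h import *
c,s=snap('wrist','w10.png'); print(s['tcp_pos'],s['orientation'].round(3))
E
```

```text
[0.57496692 0.12169577 0.12427563] [0.001 0.115 0.993 0.   ]
```

View pics/w10.png

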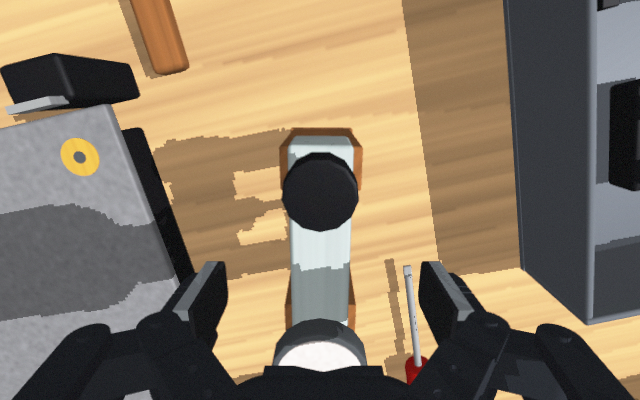

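The bar is centred between the pads (col ≈321). Descending the last 16 mm, then gripping.

Call:
{"api": "move_arm", "payload": {"commands": [[[-0.02,0,-0.4],[0,0,0],1],[[0,0,0],[0,0,0],1],[[0,0,0],[0,0,0],1]]}}

```text
clock: 20.35
tcp_pos: [0.5732, 0.1209, 0.1075]
orientation: [0.0, 0.115, 0.993, 0.0]
wrist_force: [0.7, 0.2, 0.6]
finger_gap: 0.0856
```

Call:
{"api": "move_arm", "payload": {"commands": [[[0,0,0],[0,0,0],-1],[[0,0,0],[0,0,0],-1],[[0,0,0],[0,0,0],-1],[[0,0,0],[0,0,0],-1],[[0,0,0],[0,0,0],-1]]}}

```text
clock: 20.85
tcp_pos: [0.5732, 0.1208, 0.107]
orientation: [0.0, 0.115, 0.993, 0.0]
wrist_force: [0.6, -1.2, 4.0]
finger_gap: 0.0249
```

Call:
{"api": "move_arm", "payload": {"commands": [[[0,0,0],[0,0,0],-1],[[0,0,0],[0,0,0],-1],[[0,0,0],[0,0,0],-1]]}}

```text
clock: 21.15
tcp_pos: [0.5733, 0.1208, 0.107]
orientation: [0.0, 0.115, 0.993, 0.0]
wrist_force: [-0.4, -0.7, 4.7]
finger_gap: 0.025
```

Call:
{"api": "move_arm", "payload": {"commands": [[[0,0,0.2],[0,0,0],-1],[[0,0,0.4],[0,0,0],-1],[[0,0,0.6],[0,0,0],-1],[[0,0,0.6],[0,0,0],-1],[[0,0,0.6],[0,0,0],-1]]}}

```text
clock: 21.65
tcp_pos: [0.5721, 0.1209, 0.2027]
orientation: [-0.001, 0.115, 0.993, -0.0]
wrist_force: [0.8, 0.5, -3.4]
finger_gap: 0.0251
```

Call:
{"api": "move_arm", "payload": {"commands": [[[0,0,0.4],[0,0,0],-1],[[0,0,0],[0,0,0],-1],[[0,0,0],[0,0,0],-1]]}}

```text
clock: 21.95
tcp_pos: [0.5726, 0.1209, 0.2178]
orientation: [-0.0, 0.115, 0.993, 0.0]
wrist_force: [1.0, 0.2, -3.1]
finger_gap: 0.0251
```

```bash
python3 - <<'E'
from h import *
c,s=snap('wrist','w11.png'); print(s['tcp_pos'],s['orientation'].round(3),s['wrist_force'],s['ft_torque'])
c,s=snap('side','side11.png');f=c['frame'][100:260,200:400]
cv2.imwrite('pics/s11z.png',cv2.resize(f[:,:,::-1],None,fx=3.7,fy=3.7,interpolation=cv2.INTER_CUBIC))
E
```

```text
[0.57257935 0.12093855 0.21783048] [-0.     0.115  0.993  0.   ] [ 0.96722657  0.24136672 -3.06992938] [0.01631977 0.0446626  0.00429647]
```

View pics/w11.png

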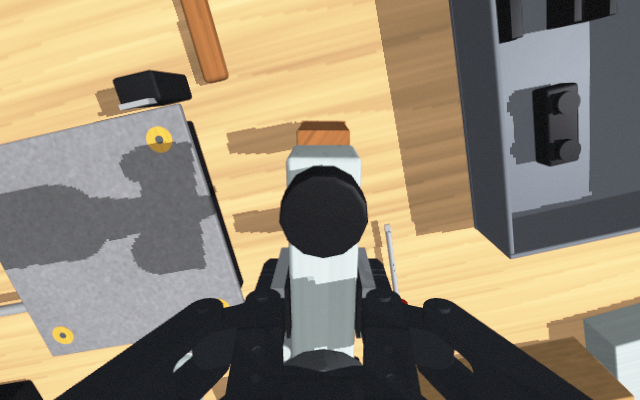

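View pics/s11z.png

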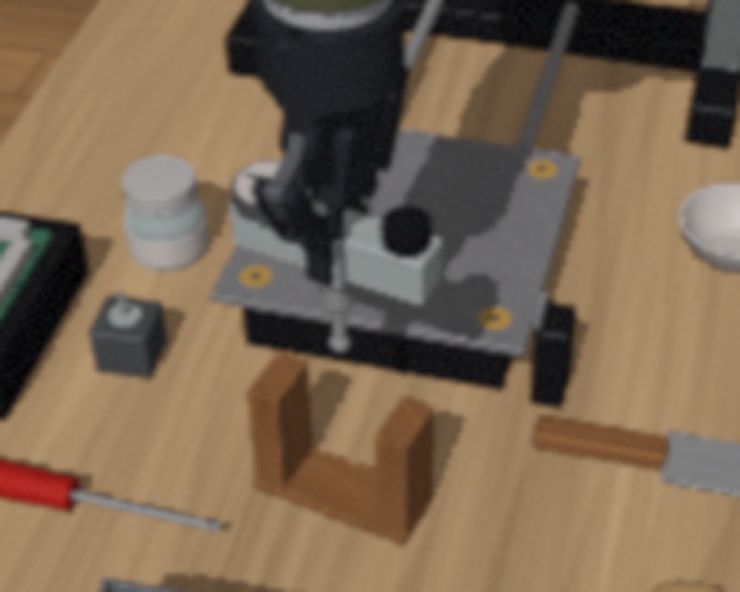

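```bash
python3 - <<'E'
from h import *
c=load('side11.png'); p=np.array([0.5726,0.1209,0.1328]); print('exp',proj(c,p),'exp +z6mm center',proj(c,p+[0,0,.006]), 'seen',339/3.7+200,343/3.7+100, 'x+5mm', proj(c,p+[.005,0,0]),'z+5',proj(c,p+[0,0,.005]))
w=load('w11.png'); M=R.from_quat(np.roll(w['q'],-1)); 
f=w['frame'];m=cv2.inRange(f,(0,0,0),(60,60,60)); 
print('knob exp', [ proj(w, w['tcp']+R.from_euler('z',-13.2,degrees=True).apply([-.044,0,-.017+.046])) ])
# bar end expected top corners at x=-60
print('bar end exp',[proj(w, w['tcp']+R.from_euler('z',-13.2,degrees=True).apply([-.060,s,-.017+.030])).round(1) for s in (-.013,.013)])
E
```

```text
exp [292.55152862 193.16112893] exp +z6mm center [292.47493389 191.18250526] seen 291.6216216216216 192.7027027027027 x+5mm [290.34634318 192.80943931] z+5 [292.48774827 191.51352906]
knob exp [array([319.95909617, 211.41802319])]
bar end exp [array([281.2, 150.2]), array([359.1, 150.1])]
```

Call:
{"api": "move_arm", "payload": {"commands": [[[-0.45,-0.77,0],[0,0,0],-1],[[-0.45,-0.77,0],[0,0,0],-1],[[-0.45,-0.77,0],[0,0,0],-1],[[-0.45,-0.77,0],[0,0,0],-1],[[0,0,0],[0,0,0],-1]]}}

```text
clock: 22.55
tcp_pos: [0.498, -0.0048, 0.2172]
orientation: [-0.002, 0.117, 0.993, -0.0]
wrist_force: [0.6, -0.2, -2.5]
finger_gap: 0.0255
```

Call:
{"api": "move_arm", "payload": {"commands": [[[0,0,-0.5],[0,0,0],-1],[[0,0,-0.5],[0,0,0],-1],[[0,0,-0.3],[0,0,0],-1],[[0,0,0],[0,0,0],-1],[[0,0,0],[0,0,0],-1]]}}

```text
clock: 23.05
tcp_pos: [0.5009, -0.002, 0.1663]
orientation: [-0.0, 0.115, 0.993, 0.0]
wrist_force: [-0.0, 0.5, -2.0]
finger_gap: 0.0249
```

```bash
python3 - <<'E'
from h import *
c,s=snap('wrist','w12.png'); print(s['tcp_pos'],s['orientation'].round(3),s['wrist_force'],s['ft_torque'])
c,s=snap('side','side12.png');f=c['frame'][100:260,200:400]
cv2.imwrite('pics/s12z.png',cv2.resize(f[:,:,::-1],None,fx=3.7,fy=3.7,interpolation=cv2.INTER_CUBIC))
p=s['tcp_pos']-[0,0,.085]; print(p,'tip px',proj(c,p),'pad px',proj(c,[.5007,-.0025,.06]))
E
```

```text
[ 0.50088785 -0.00200823  0.16633578] [-0.     0.115  0.993  0.   ] [-0.01314361  0.52418112 -1.99580682] [ 0.01293371 -0.02633066 -0.01580279]
[ 0.50138685 -0.00212919  0.08195584] tip px [333.71936585 178.72624309] pad px [333.66059931 185.21643578]
```

View pics/s12z.png

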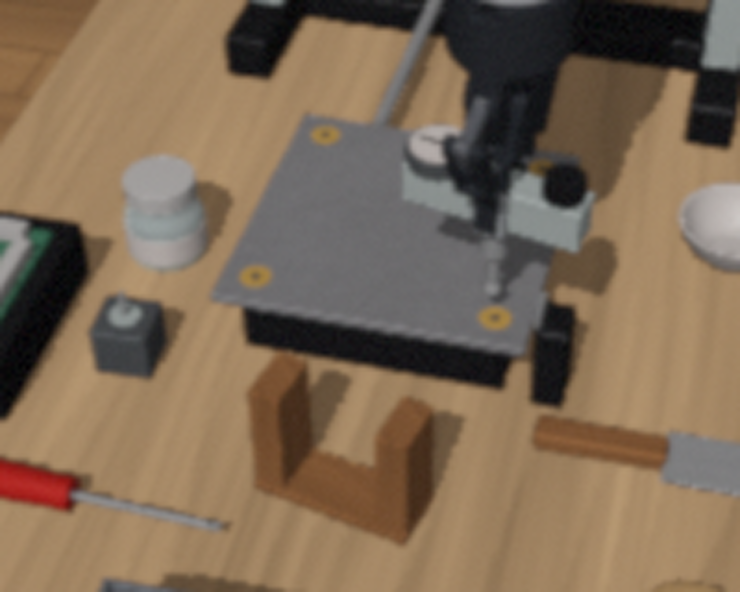

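View pics/w12.png

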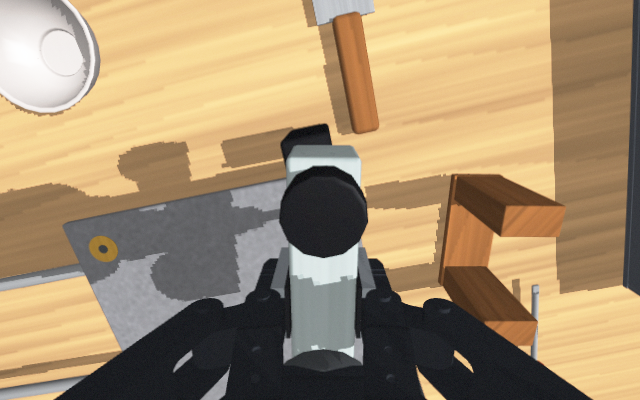

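The tip hangs over pad 1 and its projection matches the image within 1 px. Pressing down gently.

Call:
{"api": "move_arm", "payload": {"commands": [[[0,0,-0.25],[0,0,0],-1],[[0,0,-0.2],[0,0,0],-1],[[0,0,0],[0,0,0],-1],[[0,0,0],[0,0,0],-1]]}}

```text
clock: 23.55
tcp_pos: [0.5006, -0.0023, 0.1481]
orientation: [-0.0, 0.115, 0.993, 0.0]
wrist_force: [-0.6, -0.1, -2.5]
finger_gap: 0.0253
```

Call:
{"api": "move_arm", "payload": {"commands": [[[0,0,-0.1],[0,0,0],-1],[[0,0,-0.1],[0,0,0],-1],[[0,0,0],[0,0,0],-1],[[0,0,0],[0,0,0],-1]]}}

```text
clock: 23.95
tcp_pos: [0.5014, -0.0024, 0.1408]
orientation: [0.001, 0.115, 0.993, 0.0]
wrist_force: [1.4, 0.1, -1.0]
finger_gap: 0.025
```

```bash
python3 - <<'E'
from h import *
s=env.get_state();print(s['tcp_pos'],s['wrist_force'],s['ft_torque'])
c,s=snap('side','side13.png');f=c['frame'][100:260,200:400]
cv2.imwrite('pics/s13z.png',cv2.resize(f[:,:,::-1],None,fx=3.7,fy=3.7,interpolation=cv2.INTER_CUBIC))
print(proj(c,s['tcp_pos']-[0,0,.085]))
E
```

```text
[ 0.50140744 -0.00242049  0.14083565] [ 1.39298522  0.09847735 -0.97724964] [ 0.00392048 -0.12411503 -0.04929059]
[333.3097458  186.41475189]
```

View pics/s13z.png

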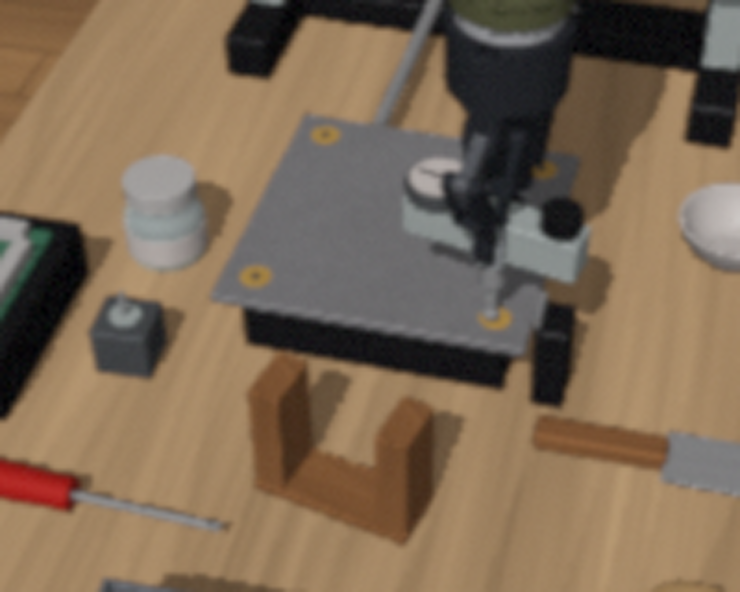

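The tip stands on pad 1 and the force has risen by about 1.8 N, so roughly 4 mm of travel. I'll hold for 2.5 s.

Call:
{"api": "move_arm", "payload": {"commands": [[[0,0,0],[0,0,0],-1],[[0,0,0],[0,0,0],-1],[[0,0,0],[0,0,0],-1],[[0,0,0],[0,0,0],-1],[[0,0,0],[0,0,0],-1]]}}

```text
clock: 24.5
tcp_pos: [0.5012, -0.0024, 0.1407]
orientation: [0.0, 0.115, 0.993, 0.0]
wrist_force: [1.6, -0.1, -0.3]
finger_gap: 0.0255
```

Call:
{"api": "move_arm", "payload": {"commands": [[[0,0,0],[0,0,0],-1],[[0,0,0],[0,0,0],-1],[[0,0,0],[0,0,0],-1],[[0,0,0],[0,0,0],-1],[[0,0,0],[0,0,0],-1]]}}

```text
clock: 25.0
tcp_pos: [0.501, -0.0024, 0.1406]
orientation: [0.0, 0.115, 0.993, 0.0]
wrist_force: [1.7, -0.8, 0.2]
finger_gap: 0.0252
```

Call:
{"api": "move_arm", "payload": {"commands": [[[0,0,0],[0,0,0],-1],[[0,0,0],[0,0,0],-1],[[0,0,0],[0,0,0],-1],[[0,0,0],[0,0,0],-1],[[0,0,0],[0,0,0],-1]]}}

```text
clock: 25.5
tcp_pos: [0.501, -0.0024, 0.1406]
orientation: [0.0, 0.115, 0.993, 0.0]
wrist_force: [2.0, -1.1, 0.2]
finger_gap: 0.0255
```

Call:
{"api": "move_arm", "payload": {"commands": [[[0,0,0],[0,0,0],-1],[[0,0,0],[0,0,0],-1],[[0,0,0],[0,0,0],-1],[[0,0,0],[0,0,0],-1],[[0,0,0],[0,0,0],-1]]}}

```text
clock: 26.0
tcp_pos: [0.5009, -0.0023, 0.1405]
orientation: [0.0, 0.115, 0.993, 0.0]
wrist_force: [2.3, -0.0, 0.2]
finger_gap: 0.0251
```

Call:
{"api": "move_arm", "payload": {"commands": [[[0,0,0],[0,0,0],-1],[[0,0,0],[0,0,0],-1],[[0,0,0],[0,0,0],-1],[[0,0,0],[0,0,0],-1]]}}

```text
clock: 26.4
tcp_pos: [0.501, -0.0023, 0.1405]
orientation: [0.0, 0.115, 0.993, 0.0]
wrist_force: [1.5, -0.3, -0.1]
finger_gap: 0.0255
```

```bash
python3 - <<'E'
from h import *
c,s=snap('side','side14.png');print(s['tcp_pos'],s['wrist_force'])
t,s=snap('top','top14.png')
E
```

```text
[ 0.50095551 -0.00233992  0.14054774] [ 1.52483781 -0.32133498 -0.08295141]
```

View pics/top14.png

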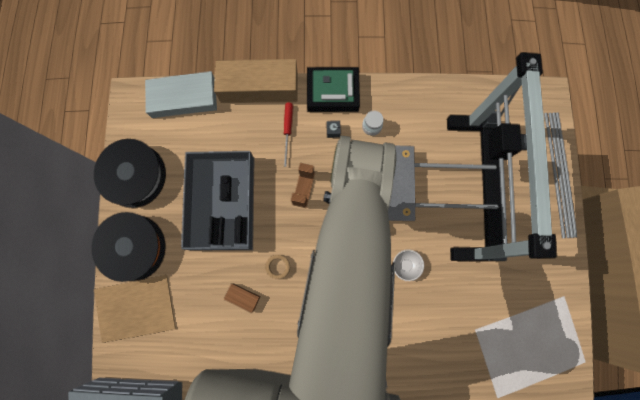

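Call:
{"api": "move_arm", "payload": {"commands": [[[0,0,0.4],[0,0,0],-1],[[0,0,0.4],[0,0,0],-1],[[0.7,-0.02,0],[0,0,0],-1],[[0.9,-0.02,0],[0,0,0],-1],[[0.9,-0.02,0],[0,0,0],-1]]}}

```text
clock: 27.0
tcp_pos: [0.6008, -0.0045, 0.1721]
orientation: [-0.001, 0.115, 0.993, 0.0]
wrist_force: [1.0, 0.3, -2.4]
finger_gap: 0.0251
```

Call:
{"api": "move_arm", "payload": {"commands": [[[0.9,-0.02,0],[0,0,0],-1],[[0.85,-0.02,0],[0,0,0],-1],[[0,0,0],[0,0,0],-1],[[0,0,0],[0,0,0],-1],[[0,0,0],[0,0,0],-1]]}}

```text
clock: 27.5
tcp_pos: [0.6693, -0.0061, 0.1717]
orientation: [-0.002, 0.115, 0.993, 0.0]
wrist_force: [-0.3, -0.3, -3.3]
finger_gap: 0.0251
```

```bash
python3 - <<'E'
from h import *
s=env.get_state();print(s['tcp_pos'],s['orientation'].round(3),s['wrist_force'])
c,s=snap('side','side15.png');f=c['frame'][100:260,200:400]
cv2.imwrite('pics/s15z.png',cv2.resize(f[:,:,::-1],None,fx=3.7,fy=3.7,interpolation=cv2.INTER_CUBIC))
E
```

```text
[ 0.66930482 -0.00608713  0.17166494] [-0.002  0.115  0.993  0.   ] [-0.31240306 -0.27733023 -3.28183848]
```

View pics/s15z.png

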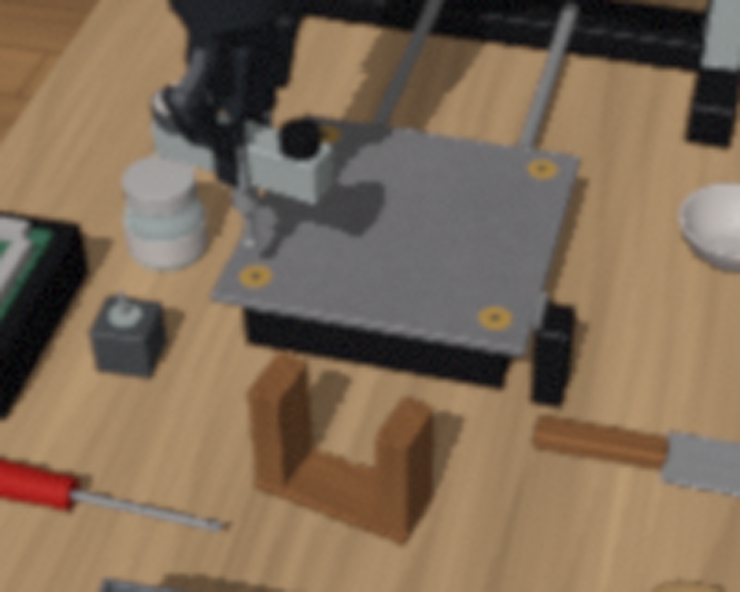

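Call:
{"api": "move_arm", "payload": {"commands": [[[0.03,0,-0.25],[0,0,0],-1],[[0,0,-0.25],[0,0,0],-1],[[0,0,-0.15],[0,0,0],-1],[[0,0,-0.1],[0,0,0],-1],[[0,0,0],[0,0,0],-1]]}}

```text
clock: 28.05
tcp_pos: [0.6714, -0.0062, 0.1418]
orientation: [-0.001, 0.115, 0.993, 0.0]
wrist_force: [-0.8, 0.5, -2.1]
finger_gap: 0.0251
```

Call:
{"api": "move_arm", "payload": {"commands": [[[0,0,0],[0,0,0],-1],[[0,0,0],[0,0,0],-1],[[0,0,0],[0,0,0],-1]]}}

```text
clock: 28.35
tcp_pos: [0.6723, -0.0063, 0.143]
orientation: [0.0, 0.115, 0.993, 0.0]
wrist_force: [-1.5, -0.6, -1.2]
finger_gap: 0.0251
```

```bash
python3 - <<'E'
from h import *
s=env.get_state();print(s['tcp_pos'],s['orientation'].round(3),s['wrist_force'])
c,s=snap('side','side16.png');f=c['frame'][100:260,200:400]
cv2.imwrite('pics/s16z.png',cv2.resize(f[:,:,::-1],None,fx=3.7,fy=3.7,interpolation=cv2.INTER_CUBIC))
E
```

```text
[ 0.67233297 -0.00633555  0.14296667] [0.    0.115 0.993 0.   ] [-1.5394867  -0.61613117 -1.15402002]
```

View pics/s16z.png

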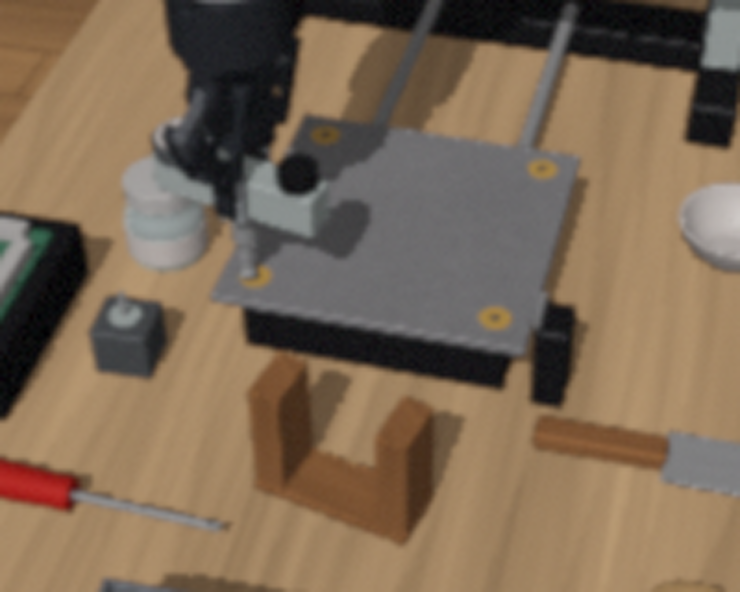

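```bash
python3 - <<'E'
from h import *
c=load('side16.png'); print(onz(c,247/3.7+200,276/3.7+100,.06),onz(c,247/3.7+200,270/3.7+100,.066), onz(c,256/3.7+200,276/3.7+100,.06))
cv2.imwrite('pics/s16y.png',cv2.resize(c['frame'][155:190,245:290][:,:,::-1],None,fx=14,fy=14,interpolation=cv2.INTER_NEAREST))
E
```

```text
[ 0.67515735 -0.00363149  0.06      ] [ 0.67457858 -0.00318709  0.066     ] [ 0.66909042 -0.00502298  0.06      ]
```

View pics/s16y.png

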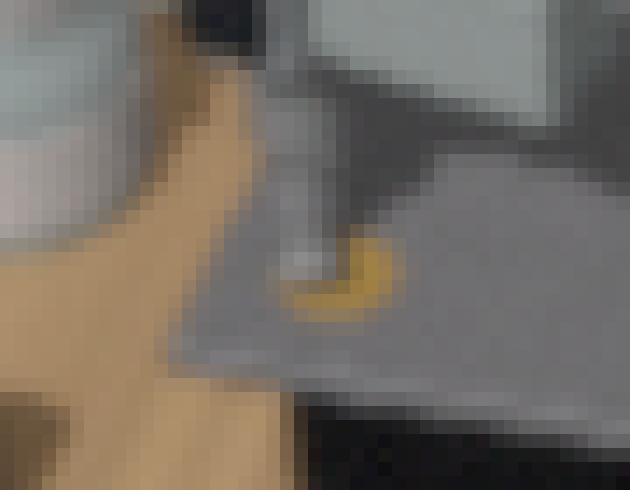

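The tip is on pad 2, but about 4 mm toward +x of its centre. I'll lift it a little and recentre before the timed press.

Call:
{"api": "move_arm", "payload": {"commands": [[[0,0,0.3],[0,0,0],-1],[[-0.09,0,0],[0,0,0],-1],[[0,0,0],[0,0,0],-1],[[0,0,-0.2],[0,0,0],-1],[[0,0,-0.15],[0,0,0],-1]]}}

```text
clock: 28.9
tcp_pos: [0.6687, -0.0064, 0.1399]
orientation: [0.0, 0.115, 0.993, 0.0]
wrist_force: [0.2, -0.2, -0.1]
finger_gap: 0.0253
```

Call:
{"api": "move_arm", "payload": {"commands": [[[0,0,0],[0,0,0],-1],[[0,0,0],[0,0,0],-1],[[0,0,0],[0,0,0],-1]]}}

```text
clock: 29.2
tcp_pos: [0.6685, -0.0064, 0.1407]
orientation: [-0.0, 0.115, 0.993, 0.0]
wrist_force: [0.2, -0.8, -0.0]
finger_gap: 0.025
```

```bash
python3 - <<'E'
from h import *
s=env.get_state();print(s['tcp_pos'],s['orientation'].round(3),s['wrist_force'])
c,s=snap('side','side17.png')
cv2.imwrite('pics/s17y.png',cv2.resize(c['frame'][155:190,245:290][:,:,::-1],None,fx=14,fy=14,interpolation=cv2.INTER_NEAREST))
E
```

```text
[ 0.66854635 -0.00635123  0.14066381] [-0.     0.115  0.993  0.   ] [ 0.19058887 -0.77024673 -0.041402  ]
```

View pics/s17y.png

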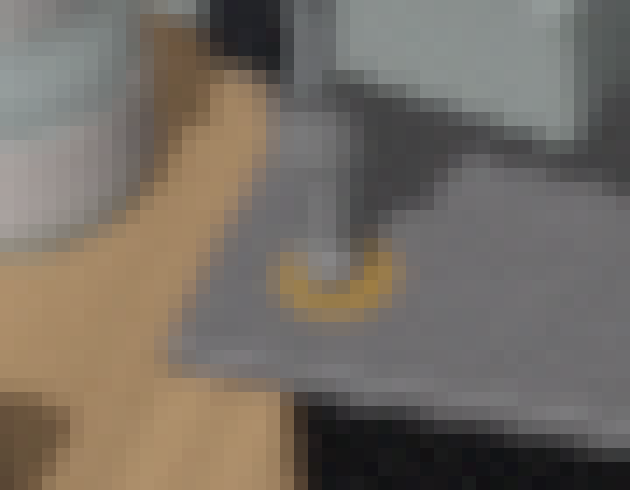

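The tip is now centred in the pad's ring. Holding for 2.4 s.

Call:
{"api": "move_arm", "payload": {"commands": [[[0,0,0],[0,0,0],-1],[[0,0,0],[0,0,0],-1],[[0,0,0],[0,0,0],-1],[[0,0,0],[0,0,0],-1],[[0,0,0],[0,0,0],-1]]}}

```text
clock: 29.75
tcp_pos: [0.6685, -0.0064, 0.1405]
orientation: [0.0, 0.115, 0.993, 0.0]
wrist_force: [0.3, -0.3, -0.8]
finger_gap: 0.0252
```

Call:
{"api": "move_arm", "payload": {"commands": [[[0,0,0],[0,0,0],-1],[[0,0,0],[0,0,0],-1],[[0,0,0],[0,0,0],-1],[[0,0,0],[0,0,0],-1],[[0,0,0],[0,0,0],-1]]}}

```text
clock: 30.25
tcp_pos: [0.6686, -0.0064, 0.1406]
orientation: [0.0, 0.115, 0.993, 0.0]
wrist_force: [0.6, -0.3, -0.6]
finger_gap: 0.0252
```

Call:
{"api": "move_arm", "payload": {"commands": [[[0,0,0],[0,0,0],-1],[[0,0,0],[0,0,0],-1],[[0,0,0],[0,0,0],-1],[[0,0,0],[0,0,0],-1],[[0,0,0],[0,0,0],-1]]}}

```text
clock: 30.75
tcp_pos: [0.6686, -0.0064, 0.1405]
orientation: [0.0, 0.115, 0.993, 0.0]
wrist_force: [-0.1, -0.5, 0.2]
finger_gap: 0.0253
```

Call:
{"api": "move_arm", "payload": {"commands": [[[0,0,0],[0,0,0],-1],[[0,0,0],[0,0,0],-1],[[0,0,0],[0,0,0],-1],[[0,0,0],[0,0,0],-1],[[0,0,0],[0,0,0],-1]]}}

```text
clock: 31.25
tcp_pos: [0.6685, -0.0063, 0.1405]
orientation: [-0.0, 0.115, 0.993, 0.0]
wrist_force: [1.0, -0.1, 0.0]
finger_gap: 0.0252
```

Call:
{"api": "move_arm", "payload": {"commands": [[[0,0,0],[0,0,0],-1],[[0,0,0.4],[0,0,0],-1],[[0,0,0.4],[0,0,0],-1],[[0,0,0],[0,0,0],-1]]}}

```text
clock: 31.65
tcp_pos: [0.6696, -0.0064, 0.1745]
orientation: [0.002, 0.115, 0.993, 0.0]
wrist_force: [1.1, 0.6, -1.8]
finger_gap: 0.025
```

Call:
{"api": "move_arm", "payload": {"commands": [[[-0.02,-0.7,0],[0,0,0],-1],[[-0.02,-0.9,0],[0,0,0],-1],[[-0.02,-0.9,0],[0,0,0],-1],[[-0.02,-0.9,0],[0,0,0],-1],[[-0.03,-0.85,0],[0,0,0],-1]]}}

```text
clock: 32.15
tcp_pos: [0.6635, -0.1776, 0.1711]
orientation: [-0.001, 0.115, 0.993, 0.0]
wrist_force: [-0.0, 0.4, -2.3]
finger_gap: 0.0251
```

Call:
{"api": "move_arm", "payload": {"commands": [[[0,0,0],[0,0,0],-1],[[0,0,0],[0,0,0],-1],[[0,0,0],[0,0,0],-1]]}}

```text
clock: 32.45
tcp_pos: [0.6637, -0.1754, 0.1716]
orientation: [-0.001, 0.115, 0.993, 0.0]
wrist_force: [-0.8, 0.4, -2.5]
finger_gap: 0.0251
```

```bash
python3 - <<'E'
from h import *
s=env.get_state();print(s['tcp_pos'],s['orientation'].round(3),s['wrist_force'])
c,s=snap('side','side18.png');f=c['frame'][90:210,220:380]
cv2.imwrite('pics/s18z.png',cv2.resize(f[:,:,::-1],None,fx=5,fy=5,interpolation=cv2.INTER_CUBIC))
print(proj(c,[.6666,-.1766,.06]),proj(c,s['tcp_pos']-[0,0,.085]))
E
```

```text
[ 0.66372754 -0.17539272  0.171649  ] [-0.001  0.115  0.993  0.   ] [-0.75920778  0.36873354 -2.52911617]
[287.5052425  135.89338627] [288.03972276 128.52085858]
```

View pics/s18z.png

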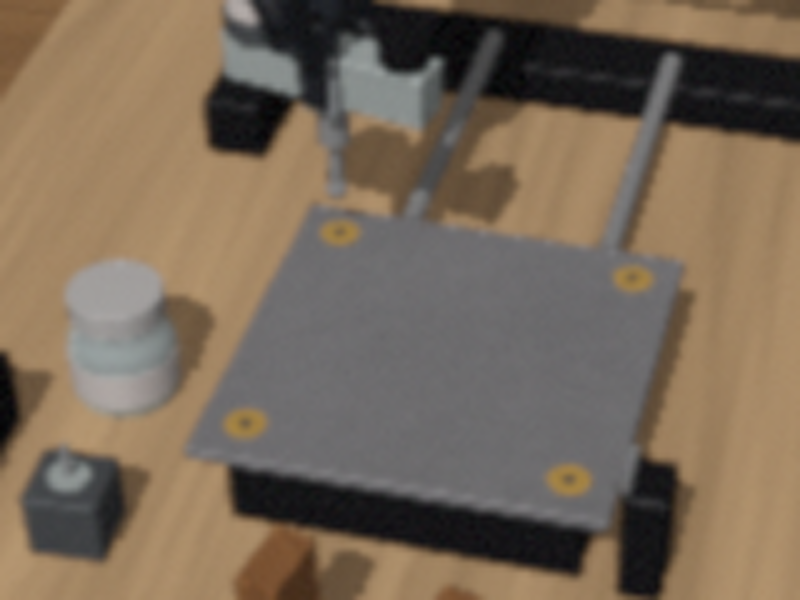

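Call:
{"api": "move_arm", "payload": {"commands": [[[0,0,-0.25],[0,0,0],-1],[[0,0,-0.25],[0,0,0],-1],[[0,0,-0.2],[0,0,0],-1],[[0,0,-0.08],[0,0,0],-1],[[0,0,0],[0,0,0],-1]]}}

```text
clock: 33.0
tcp_pos: [0.6639, -0.1757, 0.1406]
orientation: [-0.0, 0.115, 0.993, 0.001]
wrist_force: [-0.3, 1.4, -1.0]
finger_gap: 0.0254
```

Call:
{"api": "move_arm", "payload": {"commands": [[[0,0,0],[0,0,0],-1],[[0,0,0],[0,0,0],-1],[[0,0,0],[0,0,0],-1]]}}

```text
clock: 33.3
tcp_pos: [0.6642, -0.1764, 0.1418]
orientation: [0.0, 0.115, 0.993, 0.0]
wrist_force: [-0.7, 1.3, -0.7]
finger_gap: 0.0253
```

```bash
python3 - <<'E'
from h import *
s=env.get_state();print(s['tcp_pos'],s['orientation'].round(3),s['wrist_force'])
c,s=snap('side','side19.png')
cv2.imwrite('pics/s19y.png',cv2.resize(c['frame'][110:150,260:310][:,:,::-1],None,fx=12,fy=12,interpolation=cv2.INTER_NEAREST))
E
```

```text
[ 0.66422393 -0.17641611  0.14180577] [0.    0.115 0.993 0.   ] [-0.74606247  1.33426413 -0.67386531]
```

View pics/s19y.png

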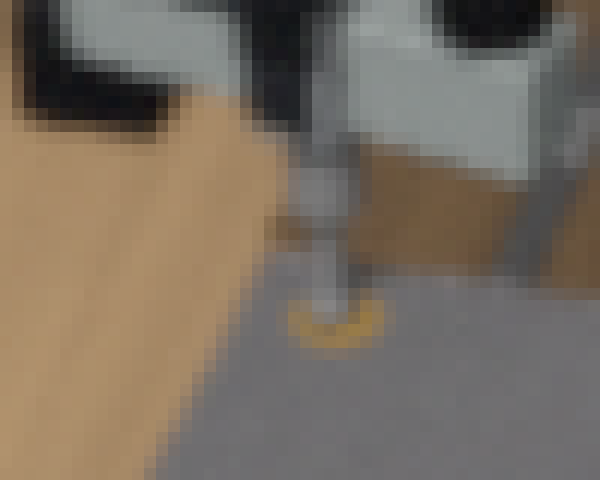

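The tip is centred on pad 3 and pressed about 2 N. Holding.

Call:
{"api": "move_arm", "payload": {"commands": [[[0,0,0],[0,0,0],-1],[[0,0,0],[0,0,0],-1],[[0,0,0],[0,0,0],-1],[[0,0,0],[0,0,0],-1],[[0,0,0],[0,0,0],-1]]}}

```text
clock: 33.85
tcp_pos: [0.6642, -0.1764, 0.1414]
orientation: [0.0, 0.115, 0.993, 0.0]
wrist_force: [0.1, 1.5, -0.5]
finger_gap: 0.0251
```

Call:
{"api": "move_arm", "payload": {"commands": [[[0,0,0],[0,0,0],-1],[[0,0,0],[0,0,0],-1],[[0,0,0],[0,0,0],-1],[[0,0,0],[0,0,0],-1],[[0,0,0],[0,0,0],-1]]}}

```text
clock: 34.35
tcp_pos: [0.6642, -0.1764, 0.1413]
orientation: [0.0, 0.115, 0.993, 0.0]
wrist_force: [0.2, 1.1, -0.9]
finger_gap: 0.0255
```

Call:
{"api": "move_arm", "payload": {"commands": [[[0,0,0],[0,0,0],-1],[[0,0,0],[0,0,0],-1],[[0,0,0],[0,0,0],-1],[[0,0,0],[0,0,0],-1],[[0,0,0],[0,0,0],-1]]}}

```text
clock: 34.85
tcp_pos: [0.6642, -0.1763, 0.1413]
orientation: [0.0, 0.115, 0.993, 0.0]
wrist_force: [-1.3, 1.4, -0.5]
finger_gap: 0.025
```

Call:
{"api": "move_arm", "payload": {"commands": [[[0,0,0],[0,0,0],-1],[[0,0,0],[0,0,0],-1],[[0,0,0],[0,0,0],-1],[[0,0,0],[0,0,0],-1],[[0,0,0],[0,0,0],-1]]}}

```text
clock: 35.35
tcp_pos: [0.6642, -0.1764, 0.1414]
orientation: [0.0, 0.115, 0.993, 0.0]
wrist_force: [-0.3, 1.2, -0.9]
finger_gap: 0.0254
```

Call:
{"api": "move_arm", "payload": {"commands": [[[0,0,0],[0,0,0],-1],[[0,0,0.4],[0,0,0],-1],[[0,0,0.4],[0,0,0],-1],[[0,0,0],[0,0,0],-1]]}}

```text
clock: 35.75
tcp_pos: [0.6654, -0.1771, 0.1756]
orientation: [0.002, 0.115, 0.993, -0.001]
wrist_force: [1.2, -0.9, -2.8]
finger_gap: 0.0255
```

Call:
{"api": "move_arm", "payload": {"commands": [[[-0.7,0.02,0],[0,0,0],-1],[[-0.9,0.02,0],[0,0,0],-1],[[-0.9,0.02,0],[0,0,0],-1],[[-0.9,0.02,0],[0,0,0],-1],[[-0.85,0.02,0],[0,0,0],-1]]}}

```text
clock: 36.25
tcp_pos: [0.4921, -0.1721, 0.1723]
orientation: [-0.001, 0.115, 0.993, 0.0]
wrist_force: [-0.2, -0.9, -1.2]
finger_gap: 0.0252
```

Call:
{"api": "move_arm", "payload": {"commands": [[[0,0,0],[0,0,0],-1],[[0,0,0],[0,0,0],-1],[[0,0,0],[0,0,0],-1]]}}

```text
clock: 36.55
tcp_pos: [0.4952, -0.1728, 0.1734]
orientation: [0.001, 0.115, 0.993, -0.0]
wrist_force: [0.8, -0.2, -2.9]
finger_gap: 0.0248
```

```bash
python3 - <<'E'
from h import *
s=env.get_state();print(s['tcp_pos'],s['orientation'].round(3),s['wrist_force'])
c,s=snap('side','side20.png');f=c['frame'][90:210,220:380]
cv2.imwrite('pics/s20z.png',cv2.resize(f[:,:,::-1],None,fx=5,fy=5,interpolation=cv2.INTER_CUBIC))
print(proj(c,[.4966,-.1727,.06]),proj(c,s['tcp_pos']-[0,0,.085]))
E
```

```text
[ 0.49518915 -0.17278215  0.17337492] [ 0.001  0.115  0.993 -0.   ] [ 0.7676308  -0.23080555 -2.87301173]
[346.2468698  144.89631623] [347.39849577 136.63787478]
```

View pics/s20z.png

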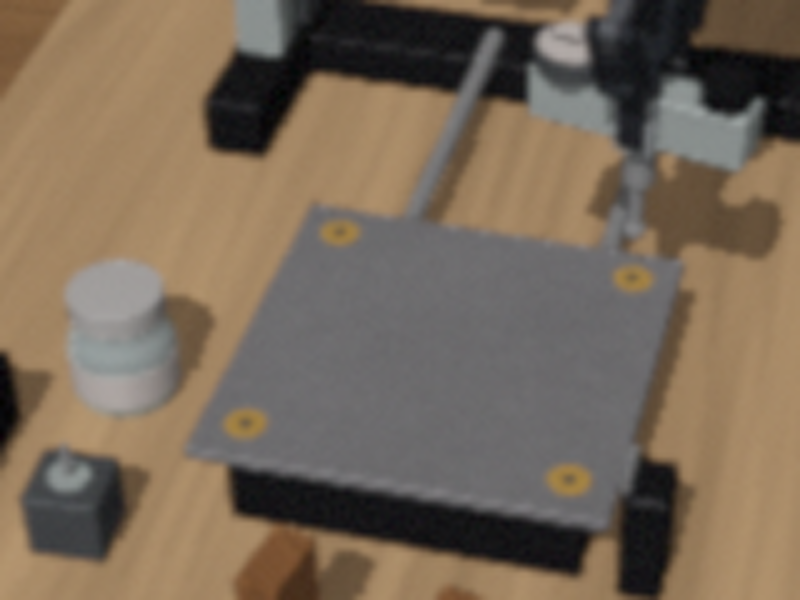

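Call:
{"api": "move_arm", "payload": {"commands": [[[0,0,-0.25],[0,0,0],-1],[[0,0,-0.25],[0,0,0],-1],[[0,0,-0.2],[0,0,0],-1],[[0,0,-0.1],[0,0,0],-1],[[0,0,0],[0,0,0],-1]]}}

```text
clock: 37.1
tcp_pos: [0.494, -0.1721, 0.1406]
orientation: [-0.0, 0.115, 0.993, 0.0]
wrist_force: [0.1, 0.3, -0.8]
finger_gap: 0.0248
```

Call:
{"api": "move_arm", "payload": {"commands": [[[0,0,0],[0,0,0],-1],[[0,0,0],[0,0,0],-1],[[0,0,0],[0,0,0],-1]]}}

```text
clock: 37.4
tcp_pos: [0.4941, -0.1722, 0.1416]
orientation: [0.0, 0.115, 0.993, 0.0]
wrist_force: [-0.7, 1.1, -0.2]
finger_gap: 0.0251
```

```bash
python3 - <<'E'
from h import *
s=env.get_state();print(s['tcp_pos'],s['orientation'].round(3),s['wrist_force'])
c,s=snap('side','side21.png')
cv2.imwrite('pics/s21y.png',cv2.resize(c['frame'][120:160,320:370][:,:,::-1],None,fx=12,fy=12,interpolation=cv2.INTER_NEAREST))
E
```

```text
[ 0.49409183 -0.17218405  0.14162257] [0.    0.115 0.993 0.   ] [-0.7489639   1.07823941 -0.20826776]
```

View pics/s21y.png

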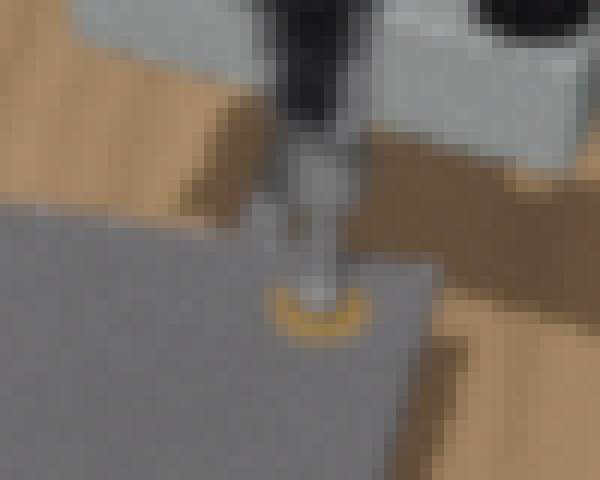

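The tip is centred on pad 4. Holding.

Call:
{"api": "move_arm", "payload": {"commands": [[[0,0,0],[0,0,0],-1],[[0,0,0],[0,0,0],-1],[[0,0,0],[0,0,0],-1],[[0,0,0],[0,0,0],-1],[[0,0,0],[0,0,0],-1]]}}

```text
clock: 37.95
tcp_pos: [0.4941, -0.1723, 0.1413]
orientation: [-0.0, 0.115, 0.993, 0.0]
wrist_force: [0.3, 1.5, -1.0]
finger_gap: 0.0252
```

Call:
{"api": "move_arm", "payload": {"commands": [[[0,0,0],[0,0,0],-1],[[0,0,0],[0,0,0],-1],[[0,0,0],[0,0,0],-1],[[0,0,0],[0,0,0],-1],[[0,0,0],[0,0,0],-1]]}}

```text
clock: 38.45
tcp_pos: [0.4942, -0.1724, 0.1413]
orientation: [0.0, 0.115, 0.993, 0.0]
wrist_force: [-2.0, 0.9, -1.0]
finger_gap: 0.0253
```

Call:
{"api": "move_arm", "payload": {"commands": [[[0,0,0],[0,0,0],-1],[[0,0,0],[0,0,0],-1],[[0,0,0],[0,0,0],-1],[[0,0,0],[0,0,0],-1],[[0,0,0],[0,0,0],-1]]}}

```text
clock: 38.95
tcp_pos: [0.4942, -0.1723, 0.1414]
orientation: [0.0, 0.115, 0.993, 0.0]
wrist_force: [0.1, 1.6, -1.2]
finger_gap: 0.0256
```

Call:
{"api": "move_arm", "payload": {"commands": [[[0,0,0],[0,0,0],-1],[[0,0,0],[0,0,0],-1],[[0,0,0],[0,0,0],-1],[[0,0,0],[0,0,0],-1],[[0,0,0],[0,0,0],-1]]}}

```text
clock: 39.45
tcp_pos: [0.4941, -0.1723, 0.1413]
orientation: [0.0, 0.115, 0.993, 0.0]
wrist_force: [-1.1, 1.7, -1.4]
finger_gap: 0.0251
```

Call:
{"api": "move_arm", "payload": {"commands": [[[0,0,0],[0,0,0],-1],[[0,0,0.5],[0,0,0],-1],[[0,0,0.7],[0,0,0],-1],[[0,0,0.7],[0,0,0],-1],[[0,0,0],[0,0,0],-1]]}}

```text
clock: 39.95
tcp_pos: [0.4964, -0.1738, 0.2212]
orientation: [0.004, 0.116, 0.993, -0.002]
wrist_force: [1.4, -0.7, -2.5]
finger_gap: 0.0252
```

Call:
{"api": "move_arm", "payload": {"commands": [[[0.25,0.9,0],[0,0,0],-1],[[0.25,0.9,0],[0,0,0],-1],[[0.25,0.9,0],[0,0,0],-1],[[0.25,0.9,0],[0,0,0],-1],[[0.25,0.9,0],[0,0,0],-1]]}}

```text
clock: 40.45
tcp_pos: [0.5441, 0.0089, 0.216]
orientation: [-0.0, 0.116, 0.993, -0.0]
wrist_force: [1.0, -1.0, -2.8]
finger_gap: 0.0254
```

Call:
{"api": "move_arm", "payload": {"commands": [[[0.25,0.9,0],[0,0,0],-1],[[0.25,0.9,0],[0,0,0],-1],[[0.2,0.9,0],[0,0,0],-1],[[0,0,0],[0,0,0],-1],[[0,0,0],[0,0,0],-1]]}}

```text
clock: 40.95
tcp_pos: [0.5718, 0.1163, 0.2158]
orientation: [-0.001, 0.114, 0.993, -0.0]
wrist_force: [0.5, 0.4, -3.3]
finger_gap: 0.025
```

```bash
python3 - <<'E'
from h import *
c,s=snap('side','side22.png');print(s['tcp_pos'],s['orientation'].round(4),s['wrist_force'])
f=c['frame'][100:260,200:400]
cv2.imwrite('pics/s22z.png',cv2.resize(f[:,:,::-1],None,fx=3.7,fy=3.7,interpolation=cv2.INTER_CUBIC))
E
```

```text
[0.57175891 0.11628131 0.21584162] [-8.000e-04  1.144e-01  9.934e-01 -5.000e-04] [ 0.47572562  0.35748981 -3.3215317 ]
```

View pics/s22z.png

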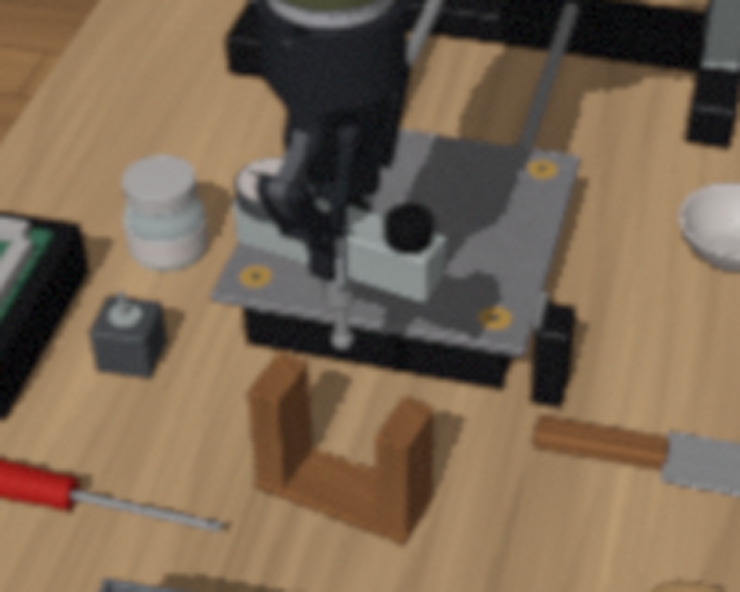

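Call:
{"api": "move_arm", "payload": {"commands": [[[0.04,0.11,0],[0,0,0],-1],[[0,0,-0.3],[0,0,0],-1],[[0,0,-0.5],[0,0,0],-1],[[0,0,0],[0,0,0],-1],[[0,0,0],[0,0,0],-1]]}}

```text
clock: 41.5
tcp_pos: [0.5731, 0.1194, 0.1847]
orientation: [-0.001, 0.116, 0.993, -0.0]
wrist_force: [-0.3, 0.7, -2.7]
finger_gap: 0.0254
```

```bash
python3 - <<'E'
from h import *
s=env.get_state();print(s['tcp_pos'],s['orientation'].round(4),s['wrist_force'])
E
```

```text
[0.57314202 0.1193846  0.18466335] [-9.000e-04  1.159e-01  9.933e-01 -2.000e-04] [-0.25739819  0.74759273 -2.68009527]
```

Call:
{"api": "move_arm", "payload": {"commands": [[[0,0.03,-0.4],[0,0,0],-1],[[0,0,-0.5],[0,0,0],-1],[[0,0,-0.5],[0,0,0],-1],[[0,0,-0.3],[0,0,0],-1],[[0,0,0],[0,0,0],-1]]}}

```text
clock: 42.0
tcp_pos: [0.5728, 0.121, 0.1161]
orientation: [-0.001, 0.116, 0.993, -0.0]
wrist_force: [0.2, -1.1, -2.2]
finger_gap: 0.0254
```

Call:
{"api": "move_arm", "payload": {"commands": [[[0,0,0],[0,0,0],-1],[[0,0,0],[0,0,0],-1]]}}

```text
clock: 42.2
tcp_pos: [0.5747, 0.1213, 0.1187]
orientation: [0.001, 0.115, 0.993, 0.0]
wrist_force: [0.9, 0.5, -2.8]
finger_gap: 0.0254
```

Call:
{"api": "move_arm", "payload": {"commands": [[[-0.03,0,-0.15],[0,0,0],-1],[[0,0,-0.08],[0,0,0],-1],[[0,0,0],[0,0,0],-1],[[0,0,0],[0,0,0],-1]]}}

```text
clock: 42.6
tcp_pos: [0.5724, 0.1213, 0.108]
orientation: [-0.0, 0.115, 0.993, 0.0]
wrist_force: [0.3, 0.0, -3.3]
finger_gap: 0.0252
```

```bash
python3 - <<'E'
from h import *
c,s=snap('side','side23.png');print(s['tcp_pos'],s['orientation'].round(4),s['wrist_force'])
f=c['frame'][130:260,220:380]
cv2.imwrite('pics/s23z.png',cv2.resize(f[:,:,::-1],None,fx=4.5,fy=4.5,interpolation=cv2.INTER_CUBIC))
E
```

```text
[0.57238037 0.12127481 0.10801415] [-2.000e-04  1.154e-01  9.933e-01  0.000e+00] [ 3.18899034e-01  1.32738553e-03 -3.31490695e+00]
```

View pics/s23z.png

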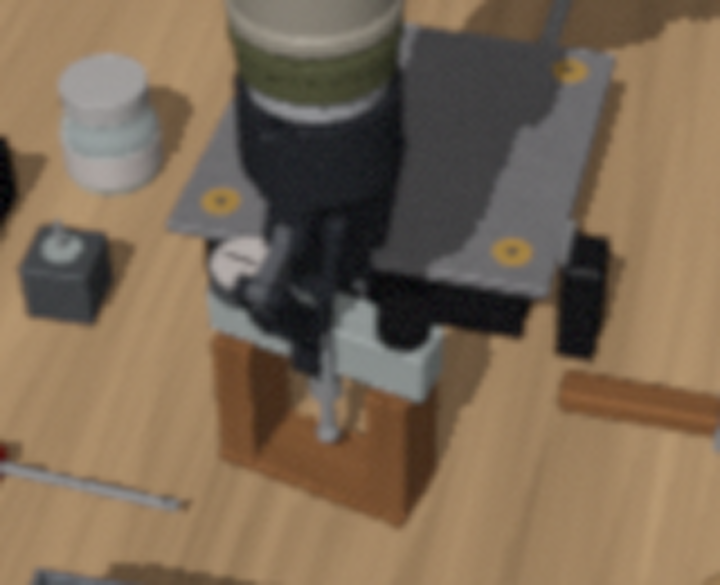

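Call:
{"api": "move_arm", "payload": {"commands": [[[0.01,0,-0.03],[0,0,0],-1],[[0,0,0],[0,0,0],-1],[[0,0,0],[0,0,0],-1]]}}

```text
clock: 42.95
tcp_pos: [0.5731, 0.1213, 0.107]
orientation: [0.0, 0.115, 0.993, 0.0]
wrist_force: [0.6, -0.0, -2.0]
finger_gap: 0.0253
```

Contact has begun. Releasing the gauge, then rising straight up.

Call:
{"api": "move_arm", "payload": {"commands": [[[0,0,-0.01],[0,0,0],-0.2],[[0,0,0],[0,0,0],-0.2],[[0,0,0],[0,0,0],1],[[0,0,0],[0,0,0],1],[[0,0,0],[0,0,0],1]]}}

```text
clock: 43.45
tcp_pos: [0.573, 0.1213, 0.1067]
orientation: [0.0, 0.115, 0.993, 0.0]
wrist_force: [0.2, -0.1, 0.3]
finger_gap: 0.0762
```

Call:
{"api": "move_arm", "payload": {"commands": [[[0,0,0],[0,0,0],1],[[0,0,0],[0,0,0],1],[[0,0,0.4],[0,0,0],1],[[0,0,0.6],[0,0,0],1],[[0,0,0.8],[0,0,0],1]]}}

```text
clock: 43.95
tcp_pos: [0.5718, 0.1212, 0.1779]
orientation: [-0.002, 0.115, 0.993, -0.0]
wrist_force: [1.2, 0.0, 0.6]
finger_gap: 0.0853
```

Call:
{"api": "move_arm", "payload": {"commands": [[[0,0,0.9],[0,0,0],1],[[0,0,0.9],[0,0,0],1],[[-0.5,0,0.5],[0,0,0],1],[[-0.8,0,0],[0,0,0],1],[[-0.8,0,0],[0,0,0],1]]}}

```text
clock: 44.45
tcp_pos: [0.4887, 0.1212, 0.2713]
orientation: [0.001, 0.116, 0.993, 0.0]
wrist_force: [-0.5, 0.4, -0.3]
finger_gap: 0.0854
```

Call:
{"api": "move_arm", "payload": {"commands": [[[-0.8,0,0],[0,0,0],1],[[-0.6,0,0],[0,0,0],1],[[0,0,0],[0,0,0],1],[[0,0,0],[0,0,0],1],[[0,0,0],[0,0,0],1]]}}

```text
clock: 44.95
tcp_pos: [0.4339, 0.1213, 0.2707]
orientation: [0.001, 0.115, 0.993, 0.0]
wrist_force: [-0.3, -0.3, 1.0]
finger_gap: 0.0855
```

```bash
python3 - <<'E'
from h import *
c,s=snap('side','side24.png');print(s['tcp_pos'],s['orientation'].round(4),s['wrist_force'])
f=c['frame'][130:260,220:380]
cv2.imwrite('pics/s24z.png',cv2.resize(f[:,:,::-1],None,fx=4.5,fy=4.5,interpolation=cv2.INTER_CUBIC))
snap('top','top24.png')
E
```

```text
[0.43389042 0.12125003 0.27070576] [5.000e-04 1.155e-01 9.933e-01 1.000e-04] [-0.30531329 -0.25979155  1.04860962]
```

View pics/s24z.png

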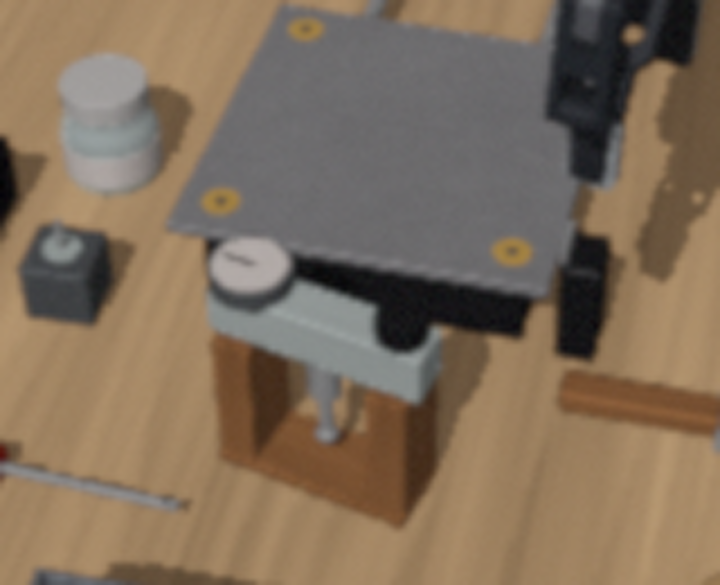

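View pics/side24.png

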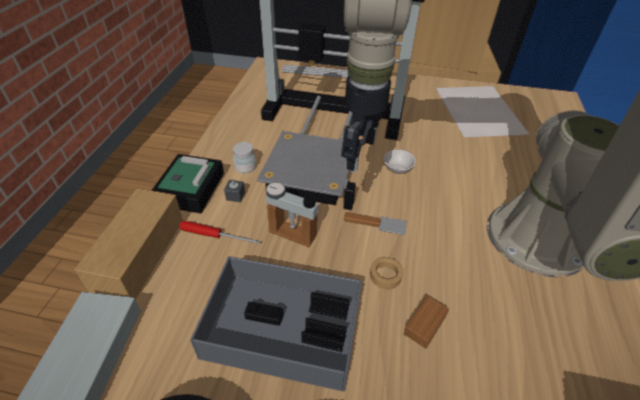

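View pics/top24.png

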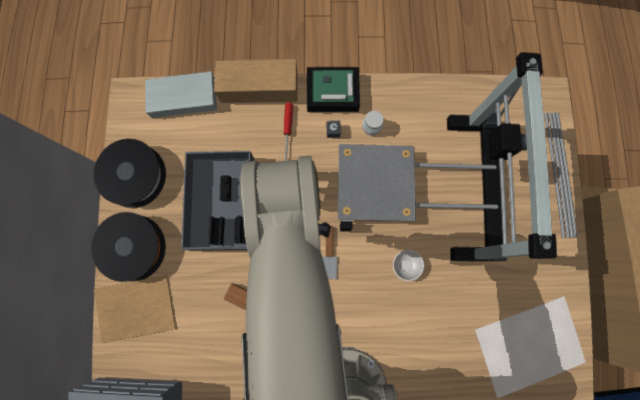

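The gauge is back across both blocks, with the dial at the same spot as at the start (about (275,189) in the side view). The bed is clear, the prints are in the tote, and the arm is clear of everything.

```bash
python3 -c "
from workcell import job
print(job.hand_in())"
```

```text
the job is handed in; nothing more can be done
None
```

The job is done and handed in at about 45 s on the robot's clock.

- **Prints:** Only the channel, bracket and clamp were on the bed (no wheel). All three are in the tote, and the last pictures show the bed clear.
- **Gauge presses:** I pressed pads 1 to 4 clockwise from the limit-switch pad, each for a little over 2 s at roughly 2–3 N. The side pictures show the tip on the brass each time.
- **Return:** The gauge lies back across both blocks of its rest, with its dial within about 1 pixel of where it started. The gripper is open and touching nothing, and I saw no change in the other items.

Three things were not clean:
- **Tote contact:** While I was releasing the bracket, a finger pressed a tote wall. The wrist read about 25 N sideways and 13 N upward, below the 40 N limit at that reading.
- **Pad 2 pressed twice:** The first touch landed about 4 mm off centre but still on the pad. I lifted, recentred and then did the timed press.
- **Travel not read directly:** I judged how far the stylus moved (about 4–7 mm) from the wrist force and tool height, not from the dial.

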